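# Feed a cheese block along the fence to the stop with the push stick

### The arm

A 6-joint arm with a two-finger parallel gripper is mounted at the origin on the work surface. World frame = base frame: x ahead of the robot, y to its left, z up, the work surface at z = 0. Lengths are in m, angles in rad, forces in N, time in s.
With the tool pointing down it reaches from about 0.375 to 0.9 m from the base axis. Payload 3.1 kg.
Tool frame: the origin (TCP) lies midway between the tips of the shut fingers; the grasp point (between the pads) lies 19 mm behind it; z points along the fingers, y is the direction in which the jaws open and shut (so a half turn about z gives the same grasp; the last joint's range is limited). The gripper opens to 85 mm and grips with 20 to 120 N. Pads are 22 mm wide; open, the fingers measure 114 mm over their backs; the gripper's body (76 mm by 85 mm) begins 54 mm behind the grasp point. The pads swing forward as they close: fully open they stand 13 mm farther back than shut.
Start: joints at [1.038, 0.527, 1.433, -0, 1.181, -0.178], TCP at [0.216, 0.586, 0.231] pointing down, gripper open.
Joint ranges: [-3.08, 3.08], [-0.75, 2.2], [0.22, 2.44], [-1.43, 4.57], [0, 2.65], [-2.85, 2.85]. Speed limits (rad/s): [2.79, 2.79, 3.14, 3.14, 3.14, 3.14].

### API

Orientations are given as [roll, pitch, yaw] about the fixed x, y, z axes, in that order (R = Rz(yaw) Ry(pitch) Rx(roll)).
In Python, from workcell import bot gives the robot as it stands. The module is installed in compiled form; this text tells all that it offers.
- The arm moves only by the tool servo_tool, never from a script. Its argument "steps" is a list of rows, each a list of 3 entries, a list of its own where there are three numbers: the turn, a rotation vector about the tool's x, y, z each as a share of 0.15 rad, from -1 to 1, then the shift along the tool's x, y, z each as a share of 0.05 m, from -1 to 1, then the gripper command: -1 is shut, 1 is fully open, values between are in proportion. A call has 1 to 5 rows; each row shifts and turns the commanded pose from where the row before left it, along the tool's axes as they then stand; what a row does not reach is not made up. A row lasts 1/8 s, in which the tool goes at most 62.5 mm and 10.7 degrees, less where a joint would pass 70% of its speed; a pose out of reach is approached as far as the arm can. A call with a number of a shift or a turn outside -1 to 1 is refused whole. A call with a gripper value outside its range is refused whole. The fingers move at their own pace and stop on an object; "squeeze" is the grip in N (left out, the last holds). Time passes only in rows, so rows that do not move let the fingers close. It gives the time, the measured TCP pose, the force and the opening at its end, in the units of the state.
- bot.state(): the state, without advancing time (a new reading comes with each control period).
- bot.read_camera(name): name is "side" or "top"; returns a dict with "pixels" (384x512x3 uint8, red, green, blue), "fx", "fy", "cx", "cy" (pixels), "view" (4x4, takes a point from world to camera coordinates). Camera axes: x right, y down, z forward; pixel columns grow to the right and rows downward; lengths in m; the calibration is good to about 2 mm. A picture is of the moment at which its call begins. There is no depth.
- bot.hand_in(): hands the job in, once; it reports no verdict.
The state is a dict: "t": time; "joint_positions": joint angles; "qd": joint speeds; "joint_torque": joint torques, N m; "position": TCP position; "eef_rot": TCP orientation; "wrist_force": force on the tool from outside, world axes, zero at the start; "torque": the same for the moment, N m; "width": finger opening in m.
Only numpy, scipy, OpenCV 4.12 (cv2) and the standard library are available. Lean on these libraries where they do the work, as an engineer would, in place of code of your own. Each camera call takes 0.05 s, during which the arm holds its last target.

### The job

Pick up the wooden push stick and, touching the cheese only with the stick, press the cheese block flat against the long sprung fence (which is not set quite parallel to the board), then feed it along the fence until it pushes home against the end stop. Keep it pressed to the fence the whole way without letting up, but gently: no more than about 12 N on the fence or the stop, so that the cheese is not bruised. Leave the cheese snug against both fence and stop, stand the stick upright on the counter off the board, and do not disturb the other goods.

Things in the scene. Friction and masses are not known exactly. Their poses are not given: they have to be found in the camera images.
- board: White plastic portioning board fixed on the counter, 230 (x) x 440 (y) x 15 mm thick. Origin on its underside; the slab spans x -130 to +100 and y -220 to +220 mm. Its +y is the feed direction, its +x points to the fence, whose face runs roughly along the plane x = +60 mm (see fence_pivot). The stop's face is the plane y = +170 mm (unloaded).
- fence_pivot (a point): Point of the fence's face at board x = +60, y = +110 mm, 18 mm above the board's top; axes as the board's, NOT the fence's. The fence, a steel rail 12 mm thick with its top 35 mm above the board, runs 310 mm from here back against the feed and 50 mm on. It is clamped up to 4.5 degrees (0.08 rad) out of parallel with the board's y, turned about this point either way: find its line by feel.
- fence (a joint): How far the fence is pushed back on its springs, square to its length, in m: 0 unloaded, stiffness 8 N per mm. While the cheese is being fed, a steady push of about 4 to 10 N is right; under 2 N (0.25 mm) counts as letting up.
- stop_face (a point): Point on the face of the end stop that the cheese's front end meets, 18 mm above the board's upper face, at board x = +25 mm, axes as the board's (+y points into the stop). The stop is a steel plate 90 mm wide, 12 mm thick, its top 35 mm above the board.
- stop (a joint): How far the end stop is pushed back on its spring along the board's +y, in m: 0 unloaded, stiffness 8 N per mm. A push home is a firm touch of about 4 to 10 N kept for half a second.
- cheese_center (a point): Centre of the loose block of hard cheese, 70 (x) x 120 (y, its length) x 60 mm high, 0.4 to 0.65 kg; sliding it on the board takes 1 to 2.5 N. It starts on the board a few cm short of the fence and slightly skew; its +y points roughly along the feed. When home its centre is at board x = 25 and y = 107 to 110 mm, its long side flat on the fence.
- stick_grip (a point): Grip point of the loose wooden push stick (0.16 kg): on the axis of its upright 24 x 24 mm handle, 55 mm above its sole (handle top 86 mm). Grasp here from above, fingers closing along the stick's y, so they keep clear of the cheese. It starts standing on the counter beside the board; in use its x and y axes match the board's.
- jar: Bystander: closed glass jar, 72 mm across, 110 mm high, on the counter; origin centre of its underside.
- wheel: Bystander: small round cheese, 90 mm across, 45 mm high, on the counter beyond the fence; origin centre of its underside.
- carton: Bystander: plain carton, 110 x 65 x 50 mm high, on the counter; origin centre of its underside.
- cheese: The cheese block itself: origin at the centre of its underside, axes as point cheese_center.
- stick: The push stick itself: origin on the handle's axis at its sole, axes as point stick_grip.
- stick_notch (a point): Inner corner of the stick's L-shaped foot, 17 mm above the sole, at x = +40, y = -45 mm from the handle axis; axes as the stick's. The side jaw's face (looks to +x) lies at this x and runs 90 mm to +y; the rear jaw's face (looks to +y) lies at this y and runs 26 mm to +x. Jaws are 16 mm thick, 34 mm high. The L takes the cheese's corner: long side away from the fence, and rear end.
There are look-alikes about, which are no part of the job. Leave any green or purple look-alike of the stick alone.

How it is judged:
By the outcome, as a careful person would: the job done as asked, in the order asked, and still so for the second after the job is handed in, with the robot touching nothing.
It also fails if it takes over 72 s, if anything falls off the work surface, if the arm or the gripper's body presses on something with over 40 N, if the wrist force passes 120 N, or if a joint passes its speed limit or range.

## Working session

There is one attempt and no reset: what is moved stays moved. The work goes in short steps, Python scripts to look and compute and a tool call to move; the robot and the scene stay as the last step left them, time stands still between calls to the robot, and variables do not carry over. Pictures are saved under pics/ and viewed, and the job is handed in when it is done.

Besides the shell and the picture viewer there is one more tool, called after "Request:" by a JSON object that holds its "name" and its "arguments". servo_tool: Moves the arm, as the interface text tells. Its arguments: {"type":"object","properties":{"steps":{"type":"array"},"squeeze":{"type":"number"}},"required":["steps"]}

```bash
mkdir -p pics; ls
cat > h.py <<'E'
import numpy as np, cv2
from workcell import bot
def snap(name,fn):
    c=bot.read_camera(name); np.savez('pics/'+fn+'.npz',**{k:np.array(v) for k,v in c.items()})
    cv2.imwrite('pics/'+fn+'.png',c['pixels'][:,:,::-1]); return c
def load(fn): return np.load('pics/'+fn+'.npz')
def ray(c,u,v):
    V=c['view'];R=V[:3,:3];t=V[:3,3]
    o=-R.T@t; d=R.T@np.array([(u-c['cx'])/c['fx'],(v-c['cy'])/c['fy'],1]); return o,d
def atz(c,u,v,z):
    o,d=ray(c,u,v); return o+d*(z-o[2])/d[2]
def proj(c,p):
    V=c['view']; q=V[:3,:3]@np.array(p)+V[:3,3]; return np.array([c['fx']*q[0]/q[2]+c['cx'],c['fy']*q[1]/q[2]+c['cy']])
def crop(fn,u0,v0,w,h,k,out):
    im=cv2.imread('pics/'+fn+'.png')[v0:v0+h,u0:u0+w]; cv2.imwrite('pics/'+out+'.png',cv2.resize(im,None,fx=k,fy=k,interpolation=cv2.INTER_CUBIC))
E
python3 - <<'E'
from h import *
s=bot.state();print({k:np.round(v,3) for k,v in s.items()})
for n in('side','top'):
    c=snap(n,n+'0'); o,d=ray(c,256,192); print(n,o,d,c['fx'])
E
```

```text
pics
{'t': np.float64(0.0), 'joint_positions': array([ 1.038,  0.528,  1.434, -0.   ,  1.181, -0.178]), 'qd': array([-0.   , -0.001, -0.001,  0.003, -0.001, -0.003]), 'joint_torque': array([-1.0000e-03, -4.4235e+01, -1.7802e+01, -0.0000e+00,  9.0000e-03,
       -0.0000e+00]), 'position': array([0.216, 0.586, 0.23 ]), 'eef_rot': array([-3.139, -0.   ,  2.788]), 'wrist_force': array([-0.439,  0.235, -0.359]), 'torque': array([-0.03 ,  0.052, -0.007]), 'width': np.float64(0.085)}
side [-0.18385531 -1.07398547  0.77774262] [ 0.50185643  0.71809572 -0.48235313] 494.59976171145905
top [ 0.30959727 -0.0222114   1.13973406] [ 0.22599894 -0.01507196 -0.97406004] 371.031461022555
```

View pics/side0.png

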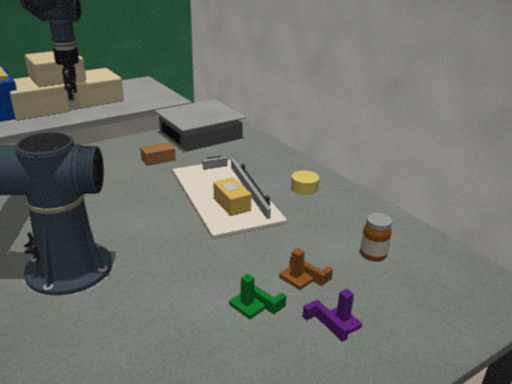

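View pics/top0.png

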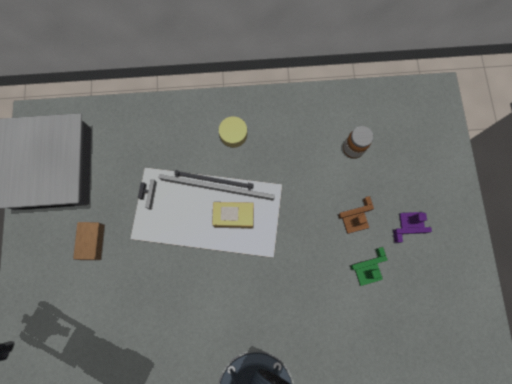

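The side view shows the brown stick at (302,268), with a green look-alike at (258,297) and a purple one at (335,314). In the top view these are brown (356,218), green (370,270) and purple (412,223). The brown one is the wooden stick. The cheese is at (233,214) on the board in the top view, the jar at (357,142), the wheel at (232,130) and the carton at (88,240).

Run:
```python
from h import *
crop('top0',330,185,64,56,12,'c1'); crop('top0',125,160,165,102,4.8,'c2'); crop('side0',265,235,80,60,9,'c3')
```

```text
(no output)
```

View pics/c1.png

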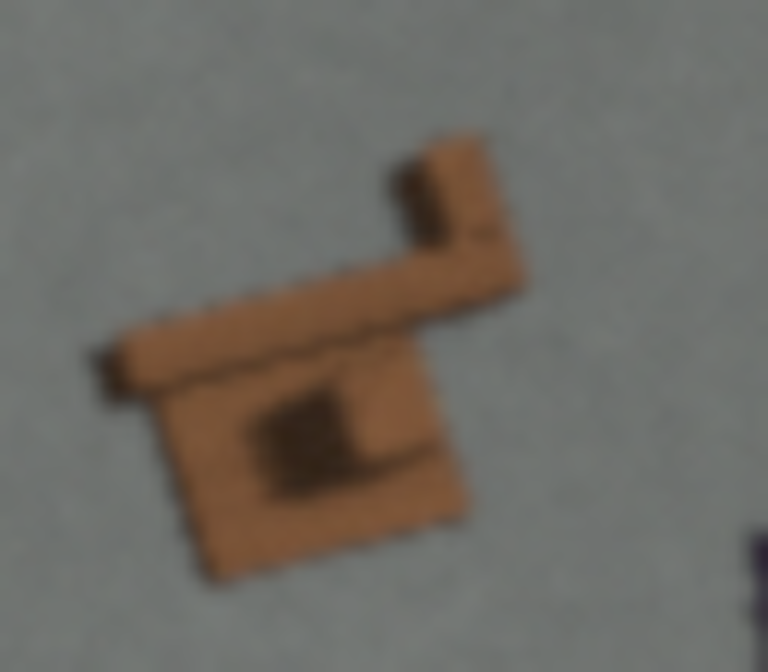

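View pics/c2.png

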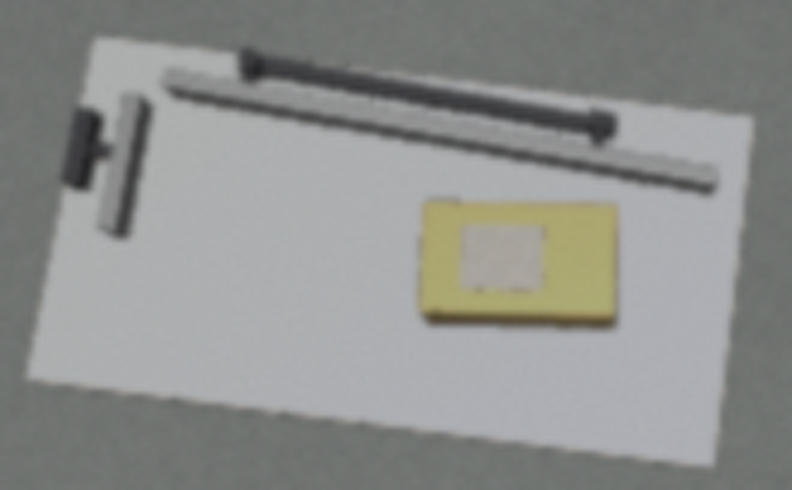

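View pics/c3.png

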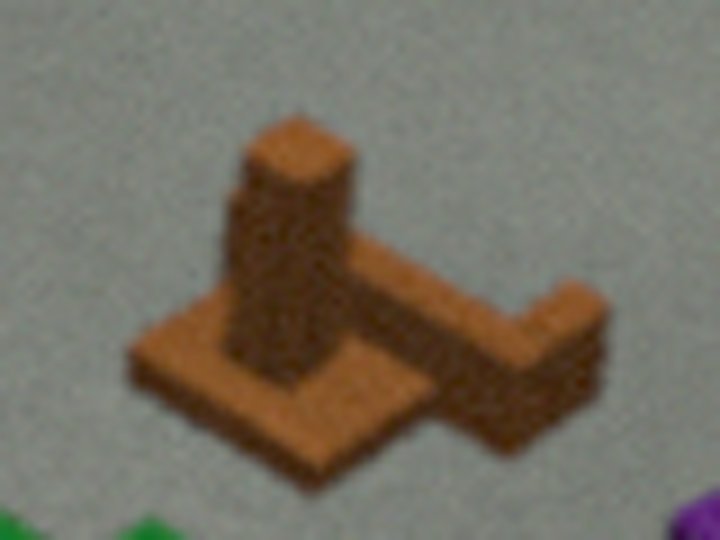

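```bash
cat > fit.py <<'E'
from h import *
from scipy.optimize import least_squares
def px(u0,v0,k,pts): return [(u0+(U+.5)/k-.5, v0+(V+.5)/k-.5) for U,V in pts]
def fit(obs,z0,x0):  # obs: list of (cam,uv,local xyz)
    def f(p):
        c,s=np.cos(p[2]),np.sin(p[2]); r=[]
        for cam,uv,l in obs:
            r+=list(proj(cam,[p[0]+c*l[0]-s*l[1],p[1]+s*l[0]+c*l[1],z0+l[2]])-uv)
        return r
    r=least_squares(f,x0); return r.x, np.round(r.fun.reshape(-1,2),2)
E
python3 - <<'E'
from fit import *
t=load('top0'); s=load('side0')
tuv=px(330,185,12,[(125,325),(150,395),(525,285),(487,130),(425,150)])
L=[(.040,.045,.034),(.024,.045,.034),(.024,-.061,.034),(.066,-.061,.034),(.066,-.045,.034)]
suv=px(265,235,9,[(298,145),(515,362)]);SL=[(0,0,.086),(.024,-.061,.034)]
for name,o in(('top',[(t,u,l) for u,l in zip(tuv,L)]),('both',[(t,u,l) for u,l in zip(tuv,L)]+[(s,u,l) for u,l in zip(suv,SL)])):
    print('stick',name,*fit(o,0,[.45,-.3,0]))
buv=px(125,160,4.8,[(95,38),(752,117),(715,465),(28,380)]);BL=[(.1,.22,.015),(.1,-.22,.015),(-.13,-.22,.015),(-.13,.22,.015)]
b,r=fit([(t,u,l) for u,l in zip(buv,BL)],0,[.5,0,0]);print('board',b,r)
cuv=px(125,160,4.8,[(422,202),(616,206),(613,318),(427,314)]);CL=[(.035,.06,.06),(.035,-.06,.06),(-.035,-.06,.06),(-.035,.06,.06)]
ch,r=fit([(t,u,l) for u,l in zip(cuv,CL)],.015,[.5,0,0]);print('cheese',ch,r)
R=lambda a:np.array([[np.cos(a),-np.sin(a)],[np.sin(a),np.cos(a)]])
print('cheese in board',R(b[2]).T@(ch[:2]-b[:2]),ch[2]-b[2])
for uv in px(125,160,4.8,[(168,90),(700,182)]):
    print('fence in board',R(b[2]).T@(atz(t,*uv,.05)[:2]-b[:2]))
E
```

```text
stick top [ 0.4548489  -0.33835513  0.19102115] [[-0.43  0.62]
 [-0.88 -0.15]
 [ 1.26  0.05]
 [-0.06 -0.11]
 [ 0.12 -0.45]]
stick both [ 0.45556715 -0.33827963  0.19528033] [[-0.51  0.47]
 [-0.95 -0.31]
 [ 1.14 -0.25]
 [-0.24 -0.4 ]
 [-0.04 -0.71]
 [-0.47  0.5 ]
 [-0.13  1.02]]
board [ 0.53672067  0.11174277 -0.19305057] [[-0.57 -0.63]
 [ 0.93 -0.7 ]
 [ 0.45  0.67]
 [-0.81  0.43]]
cheese [ 0.4968608   0.03311349 -0.08111467] [[ 0.13 -0.01]
 [ 0.66 -0.43]
 [ 1.   -0.01]
 [-1.78  0.4 ]]
cheese in board [-0.02403409 -0.08481589] 0.1119358973969577
fence in board [0.06079601 0.15320738]
fence in board [ 0.0425441  -0.18821919]
```

Request:
{"name": "servo_tool", "arguments": {"steps": [[[0, 0, -0.91], [-0.8, -0.6, 0], 1], [[0, 0, -0.91], [-0.72, -0.69, 0], 1], [[0, 0, -0.91], [-0.62, -0.78, 0], 1], [[0, 0, -0.91], [-0.5, -0.86, 0], 1], [[0, 0, 0], [-0.38, -0.92, 0], 1]]}}

```text
t: 0.72
position: [0.3544, 0.3769, 0.231]
eef_rot: [-3.141, -0.0, -2.948]
wrist_force: [0.4, 0.4, -0.4]
width: 0.0852
```

```bash
cat >> h.py <<'E'
from scipy.spatial.transform import Rotation as Ro
def togo(x,y,z,yaw,p=None,cy=None):
    s=bot.state(); R=Ro.from_euler('xyz',s['eef_rot']).as_matrix() if cy is None else Ro.from_euler('xyz',[np.pi,0,cy]).as_matrix()
    p=s['position'] if p is None else np.array(p)
    d=np.array([x,y,z])-p; print('t',round(float(s['t']),2),'pos',np.round(s['position'],4),'rot',np.round(s['eef_rot'],4),'w',round(float(s['width']),4),'f',np.round(s['wrist_force'],2))
    Rt=Ro.from_euler('xyz',[np.pi,0,yaw]).as_matrix()
    print('shift units',np.round(R.T@d/.05,3),'turn units',np.round(Ro.from_matrix(R.T@Rt).as_rotvec()/.15,3))
E
python3 -c "
from h import *
togo(.52,.0,.23,3.336); togo(.4555,-.3385,.13,3.336)"
```

```text
t 0.72 pos [0.3544 0.3769 0.231 ] rot [-3.1413e+00 -4.0000e-04 -2.9483e+00] w 0.0852 f [ 0.44  0.4  -0.36]
shift units [-1.803 -8.034  0.022] turn units [-0.002 -0.003 -0.008]
t 0.72 pos [0.3544 0.3769 0.231 ] rot [-3.1413e+00 -4.0000e-04 -2.9483e+00] w 0.0852 f [ 0.44  0.4  -0.36]
shift units [  0.762 -14.43    2.025] turn units [-0.002 -0.003 -0.008]
```

Request:
{"name": "servo_tool", "arguments": {"steps": [[[0, 0, 0], [-0.2, -0.96, 0], 1], [[0, 0, 0], [-0.2, -0.96, 0], 1], [[0, 0, 0], [-0.2, -0.96, 0], 1], [[0, 0, 0], [-0.1, -0.96, 0], 1], [[0, 0, 0], [0, -0.96, 0], 1]]}}

```text
t: 1.35
position: [0.4346, 0.1479, 0.2312]
eef_rot: [-3.142, 0.0, -2.949]
wrist_force: [0.5, 0.6, -0.7]
width: 0.0853
```

Request:
{"name": "servo_tool", "arguments": {"steps": [[[0, 0, 0], [0, -0.96, 0], 1], [[0, 0, 0], [0.1, -0.96, 0.1], 1], [[0, 0, 0], [0.2, -0.96, 0.2], 1], [[0, 0, 0], [0.2, -0.96, 0.2], 1], [[0, 0, 0], [0.2, -0.96, 0.2], 1]]}}

```text
t: 1.98
position: [0.4453, -0.0943, 0.1959]
eef_rot: [3.141, -0.0, -2.95]
wrist_force: [1.5, -0.4, -0.4]
width: 0.0855
```

Request:
{"name": "servo_tool", "arguments": {"steps": [[[0, 0, 0], [0.2, -0.96, 0.2], 1], [[0, 0, 0], [0.2, -0.96, 0.2], 1], [[0, 0, 0], [0.2, -0.96, 0.2], 1], [[0, 0, 0], [0.1, -0.96, 0.1], 1], [[0, 0, 0], [0, -0.5, 0], 1]]}}

```text
t: 2.6
position: [0.4524, -0.3151, 0.1605]
eef_rot: [3.141, -0.0, -2.952]
wrist_force: [-0.3, 0.5, 0.3]
width: 0.0854
```

```bash
python3 -c "
from h import *
togo(.4555,-.3385,.13,3.336)"
```

```text
t 2.6 pos [ 0.4524 -0.3151  0.1605] rot [ 3.1414e+00 -3.0000e-04 -2.9519e+00] w 0.0854 f [-0.34  0.48  0.34]
shift units [ 0.026 -0.472  0.61 ] turn units [ 0.001 -0.002 -0.031]
```

Request:
{"name": "servo_tool", "arguments": {"steps": [[[0, 0, 0], [0, 0, 0], 1], [[0, 0, 0], [0, 0, 0], 1]]}}

```text
t: 2.85
position: [0.4519, -0.311, 0.1609]
eef_rot: [3.139, -0.001, -2.949]
wrist_force: [-0.5, 0.2, 0.1]
width: 0.0855
```

```bash
python3 -c "
from h import *
togo(.4555,-.3385,.13,3.336)
c=snap('top','top1');snap('side','side1')
crop('top1',310,170,90,75,8,'c4'); crop('side1',230,170,110,110,5,'c5')"
```

```text
t 2.85 pos [ 0.4519 -0.311   0.1609] rot [ 3.1394e+00 -1.1000e-03 -2.9492e+00] w 0.0855 f [-0.54  0.24  0.14]
shift units [ 0.035 -0.555  0.617] turn units [ 0.015 -0.007 -0.013]
```

View pics/c4.png

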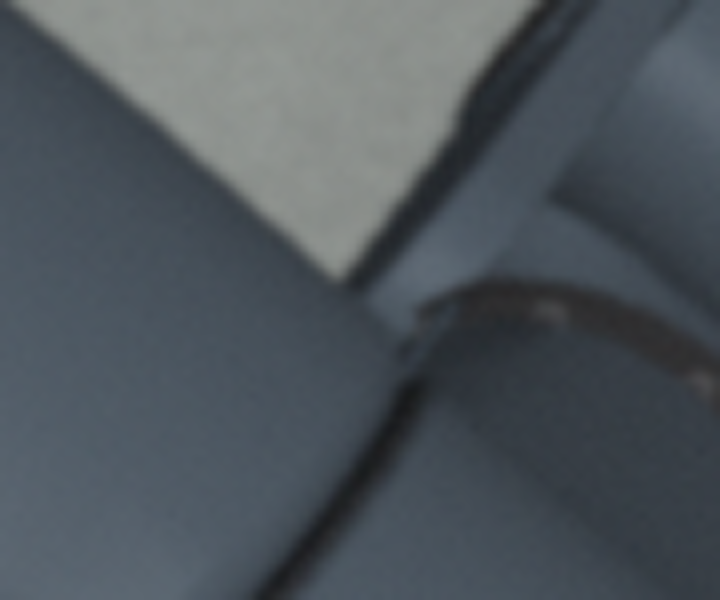

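View pics/c5.png

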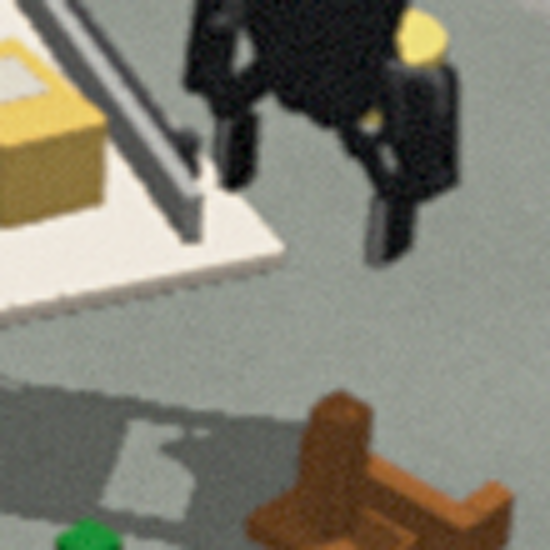

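The top view is hidden by the arm. The side crop shows the open fingers at about (278,200) and (307,217) above and beyond the brown handle top at (297,250), so I'm moving the last 28 mm and then descending.

Request:
{"name": "servo_tool", "arguments": {"steps": [[[0.01, 0, 0], [0.035, -0.55, 0.3], 1], [[0, 0, 0], [0, 0, 0.3], 1], [[0, 0, 0], [0, 0, 0], 1], [[0, 0, 0], [0, 0, 0], 1]]}}

```text
t: 3.45
position: [0.456, -0.3385, 0.1313]
eef_rot: [-3.141, -0.001, -2.949]
wrist_force: [0.1, 0.1, 0.5]
width: 0.0856
```

```bash
python3 -c "
from h import *
togo(.4555,-.3385,.036,3.336)
snap('side','side2')
crop('side2',250,180,90,100,6,'c6')"
```

```text
t 3.45 pos [ 0.456  -0.3385  0.1313] rot [-3.1413e+00 -5.0000e-04 -2.9485e+00] w 0.0856 f [0.09 0.08 0.48]
shift units [0.009 0.003 1.906] turn units [-0.002 -0.004 -0.009]
```

View pics/c6.png

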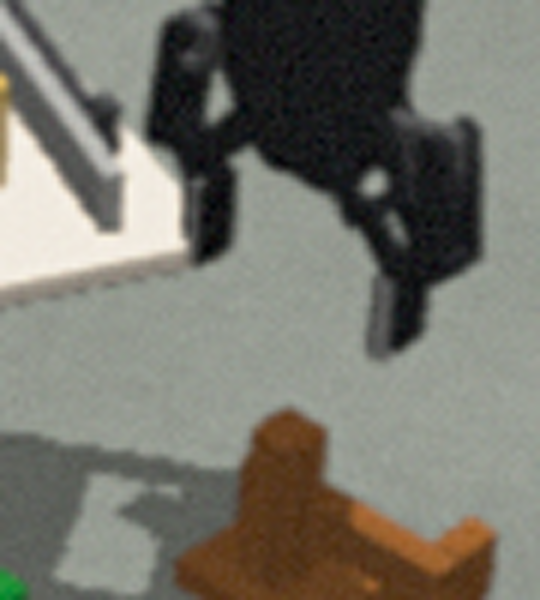

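The fingertips at (285,222) and (314,238) straddle the handle top at (298,253), so I'm descending.

Request:
{"name": "servo_tool", "arguments": {"steps": [[[0, 0, 0], [0, 0, 0.5], 1], [[0, 0, 0], [0, 0, 0.5], 1], [[0, 0, 0], [0, 0, 0.5], 1], [[0, 0, 0], [0, 0, 0.4], 1], [[0, 0, 0], [0, 0, 0], 1]]}}

```text
t: 4.12
position: [0.4556, -0.3389, 0.0355]
eef_rot: [3.141, -0.001, -2.949]
wrist_force: [0.8, -0.3, -0.3]
width: 0.0858
```

Request:
{"name": "servo_tool", "arguments": {"steps": [[[0, 0, 0], [0, 0, 0], -0.1], [[0, 0, 0], [0, 0, 0], -0.3], [[0, 0, 0], [0, 0, 0], -0.5], [[0, 0, 0], [0, 0, 0], -0.8], [[0, 0, 0], [0, 0, 0], -1]], "squeeze": 40}}

```text
t: 4.75
position: [0.4566, -0.3404, 0.0371]
eef_rot: [-3.139, 0.001, -2.949]
wrist_force: [0.1, 0.4, 6.1]
width: 0.0235
```

Request:
{"name": "servo_tool", "arguments": {"steps": [[[0, 0, 0], [0, 0, 0], -1], [[0, 0, 0], [0, 0, 0], -1], [[0, 0, 0], [0, 0, 0], -1]], "squeeze": 90}}

```text
t: 5.12
position: [0.4567, -0.3405, 0.0372]
eef_rot: [-3.139, 0.001, -2.949]
wrist_force: [0.6, -0.5, 6.6]
width: 0.0231
```

```bash
python3 -c "
from h import *
togo(.4555,-.3385,.036,3.336)
snap('side','side3')
crop('side3',250,180,90,100,6,'c7')"
```

```text
t 5.12 pos [ 0.4567 -0.3405  0.0372] rot [-3.1386e+00  9.0000e-04 -2.9495e+00] w 0.0231 f [ 0.64 -0.49  6.64]
shift units [0.016 0.045 0.024] turn units [-0.02   0.006 -0.015]
```

View pics/c7.png

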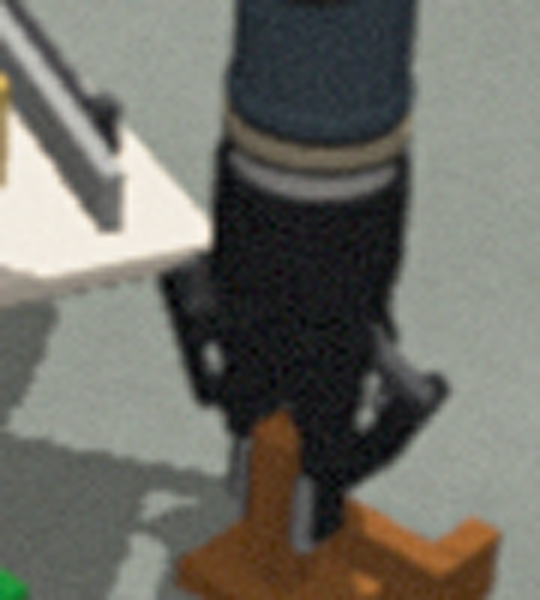

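Run:
```python
from h import *
crop('side0',165,150,130,90,6,'c8')
R=lambda a:np.array([[np.cos(a),-np.sin(a)],[np.sin(a),np.cos(a)]])
b=np.array([.5367,.1117]);by=-.193; ch=np.array([.4969,.0331]);cy=-.081
fy=-.2465; 
piv=b+R(by)@[.0595,.11]
F=R(fy).T
cor=[F@(ch+R(cy)@np.array(l)-piv) for l in[(.035,.06),(.035,-.06),(-.035,-.06),(-.035,.06)]]
print('cheese corners in fence frame',np.round(cor,4))
xm=min(c[0] for c in cor); ym=min(c[1] for c in cor)
h=piv+R(fy)@np.array([xm-.012-.040, ym-.008+.045]); print('handle start',h, 'piv',piv)
c=load('top0')
for n,u,v,z in(('carton',88,240,.05),('wheel',232,130,.045),('jar',357,135,.11)): print(n,atz(c,u,v,z))
togo(h[0],h[1],.16,np.pi+fy)
```

```text
cheese corners in fence frame [[-0.0483 -0.134 ]
 [-0.0285 -0.2524]
 [-0.0976 -0.2639]
 [-0.1174 -0.1455]]
handle start [0.39658844 0.02952276] piv [0.61619372 0.20824532]
carton [0.45321624 0.46287867 0.05      ]
wheel [0.76875771 0.02200452 0.045     ]
jar [ 0.69944077 -0.34734889  0.11      ]
t 5.17 pos [ 0.4567 -0.3406  0.0372] rot [-3.1386e+00  9.0000e-04 -2.9495e+00] w 0.0228 f [ 0.49 -0.77  5.14]
shift units [-0.234  7.488 -2.478] turn units [-0.018  0.01   2.924]
```

View pics/c8.png

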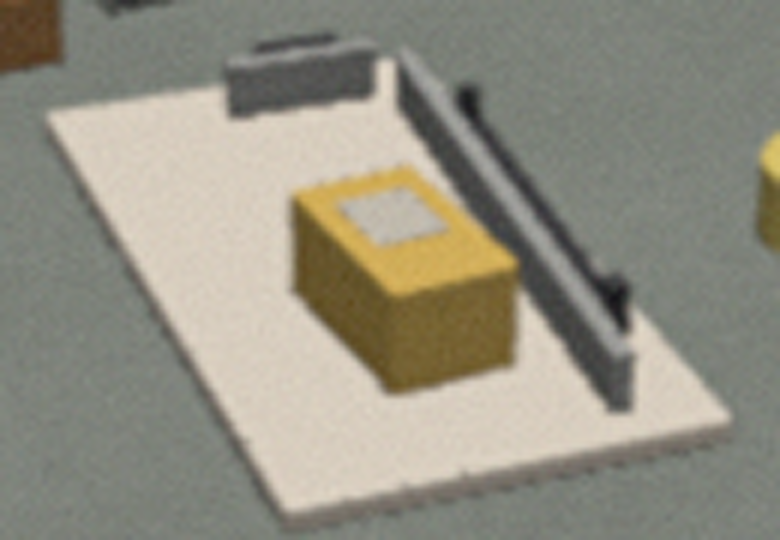

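The side crop shows the fence face's base running from (400,102) to (610,409) in crop pixels, and the cheese top's corners at (293,197), (405,168), (520,263) and (398,297). I'm checking these against the top-view fit.

Run:
```python
from fit import *
t=load('top0'); s=load('side0')
R=lambda a:np.array([[np.cos(a),-np.sin(a)],[np.sin(a),np.cos(a)]])
tb=px(125,160,4.8,[(95,38),(752,117),(715,465),(28,380)]);BL=[(.1,.22,.015),(.1,-.22,.015),(-.13,-.22,.015),(-.13,.22,.015)]
sb=px(165,150,6,[(733,415),(287,515),(47,115)])
ob=[(t,u,l) for u,l in zip(tb,BL)]
osd=[(s,u,l) for u,l in zip(sb,[BL[1],BL[2],BL[3]])]
for o in(osd,ob+osd): b,r=fit(o,0,[.5,0,0]);print('board',b,r.tolist())
tc=px(125,160,4.8,[(422,202),(616,206),(613,318),(427,314)]);CL=[(.035,.06,.06),(.035,-.06,.06),(-.035,-.06,.06),(-.035,.06,.06)]
sc=px(165,150,6,[(405,168),(520,263),(398,297),(293,197)])
oc=[(t,u,l) for u,l in zip(tc,CL)]; os_=[(s,u,l) for u,l in zip(sc,CL)]
for o in(os_,oc+os_): ch,r=fit(o,.015,[.5,0,0]);print('cheese',ch,r.tolist())
for uv in px(165,150,6,[(400,102),(610,409)]): print('fence base',R(b[2]).T@(atz(s,*uv,.015)[:2]-b[:2]))
for uv in px(165,150,6,[(403,58),(614,355)]): print('fence top',R(b[2]).T@(atz(s,*uv,.05)[:2]-b[:2]))
for uv in px(125,160,4.8,[(168,90),(700,182)]): print('fence topcam',R(b[2]).T@(atz(t,*uv,.05)[:2]-b[:2]))
```

```text
board [ 0.53990368  0.11233418 -0.19687798] [[0.57, 0.64], [-0.21, -0.58], [-0.4, -0.25]]
board [ 0.53771198  0.11164424 -0.1932551 ] [[-0.53, -0.95], [0.94, -0.99], [0.44, 0.35], [-0.78, 0.08], [0.3, 0.84], [-0.45, -0.2], [-1.08, 0.06]]
cheese [ 0.50001841  0.03160002 -0.06408231] [[0.53, -0.42], [0.69, 0.36], [-0.14, 0.23], [-1.09, -0.39]]
cheese [ 0.49837292  0.03228663 -0.07350278] [[0.29, -0.38], [0.82, -1.11], [1.35, -0.71], [-1.43, 0.02], [0.18, -0.37], [-0.02, 0.5], [-0.98, 0.27], [-1.55, -0.43]]
fence base [0.07109726 0.16538417]
fence base [ 0.04734222 -0.18939079]
fence top [0.06771641 0.15161997]
fence top [ 0.04495802 -0.196306  ]
fence topcam [0.05977289 0.15312612]
fence topcam [ 0.04159081 -0.18830418]
```

Request:
{"name": "servo_tool", "arguments": {"steps": [[[0, 0, 0], [0, 0, -0.4], -1], [[0, 0, 0], [0, 0, -0.8], -1], [[0, 0, 0.98], [0, 0, -0.8], -1], [[0, 0, 0.98], [0, 0, -0.5], -1], [[0, 0, 0.98], [0, 0, 0], -1]]}}

```text
t: 5.8
position: [0.457, -0.3405, 0.1633]
eef_rot: [-3.138, 0.004, 2.888]
wrist_force: [-0.4, -0.1, -1.4]
width: 0.023
```

Request:
{"name": "servo_tool", "arguments": {"steps": [[[0, 0, 0], [0, 0, 0], -1], [[0, 0, 0], [0, 0, 0], -1]]}}

```text
t: 6.05
position: [0.4557, -0.3392, 0.1605]
eef_rot: [-3.141, -0.001, 2.895]
wrist_force: [0.9, -0.1, -1.7]
width: 0.0233
```

```bash
python3 -c "
from h import *
togo(.3965,.0295,.16,np.pi-.249)
snap('side','side4');crop('side4',250,130,110,140,4,'c9')"
```

```text
t 6.05 pos [ 0.4557 -0.3392  0.1605] rot [-3.1413e+00 -1.0000e-03  2.8948e+00] w 0.0233 f [ 0.87 -0.12 -1.74]
shift units [2.95  6.862 0.011] turn units [-0.002 -0.006  0.015]
```

View pics/c9.png

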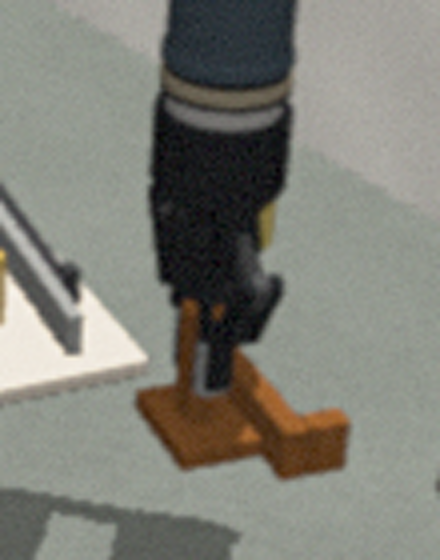

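The stick is lifted and upright, with its sole corner at crop (185,467). I'm moving it over to the near side of the board.

Request:
{"name": "servo_tool", "arguments": {"steps": [[[0, 0, 0], [0.37, 0.86, 0], -1], [[0, 0, 0], [0.37, 0.86, 0], -1], [[0, 0, 0], [0.37, 0.86, 0], -1], [[0, 0, 0], [0.37, 0.86, 0], -1], [[0, 0, 0], [0.37, 0.86, 0], -1]]}}

```text
t: 6.72
position: [0.4191, -0.1072, 0.1607]
eef_rot: [-3.141, 0.0, 2.893]
wrist_force: [0.7, 0.3, -1.3]
width: 0.023
```

Request:
{"name": "servo_tool", "arguments": {"steps": [[[0, 0, 0], [0.37, 0.86, 0], -1], [[0, 0, 0], [0.37, 0.86, 0], -1], [[0, 0, 0], [0.36, 0.84, 0], -1], [[0, 0, 0], [0, 0, 0.2], -1], [[0, 0, 0], [0, 0, 0.2], -1]]}}

```text
t: 7.35
position: [0.3984, 0.0287, 0.1403]
eef_rot: [-3.14, 0.002, 2.894]
wrist_force: [1.4, -0.5, -1.2]
width: 0.0227
```

Request:
{"name": "servo_tool", "arguments": {"steps": [[[0, 0, 0], [0, 0, 0], -1], [[0, 0, 0], [0, 0, 0], -1], [[0, 0, 0], [0, 0, 0], -1]]}}

```text
t: 7.72
position: [0.3981, 0.0283, 0.1409]
eef_rot: [-3.14, 0.001, 2.891]
wrist_force: [0.3, 0.6, -1.1]
width: 0.023
```

```bash
python3 -c "
from h import *
togo(.3965,.0295,.057,np.pi-.249)
snap('side','side5');crop('side5',140,120,150,120,5,'c10');snap('top','top5');crop('top5',125,160,165,102,4.8,'c11')"
```

```text
t 7.72 pos [0.3981 0.0283 0.1409] rot [-3.1402e+00  1.1000e-03  2.8914e+00] w 0.023 f [ 0.34  0.6  -1.07]
shift units [0.039 0.018 1.677] turn units [-0.009  0.008 -0.008]
```

View pics/c10.png

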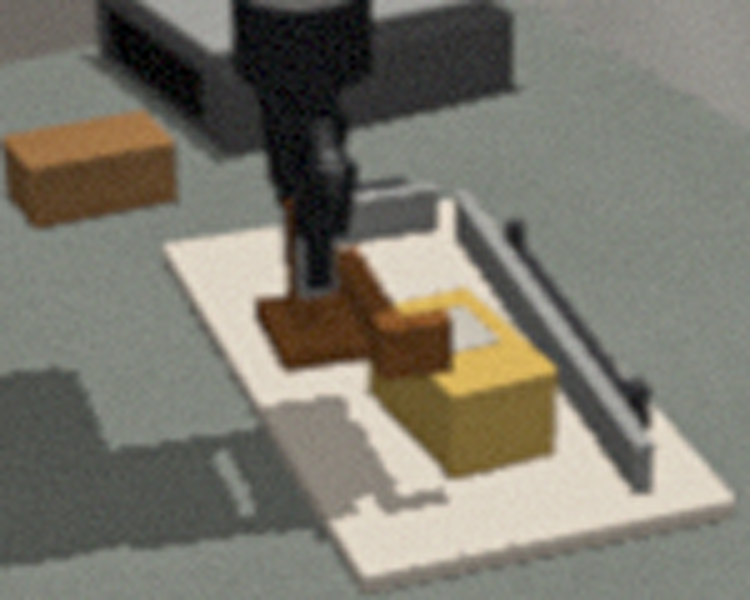

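View pics/c11.png

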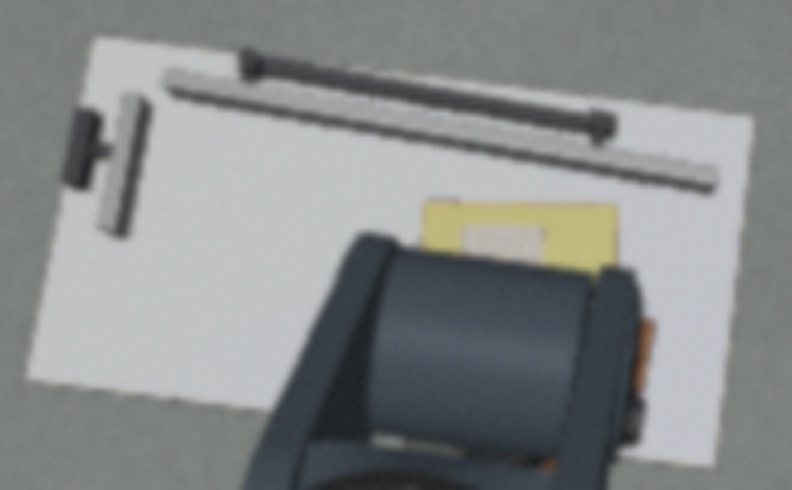

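Run:
```python
from fit import *
s=load('side5'); p=bot.state()['position']
obs=px(140,120,5,[(450,312),(377,320),(450,368),(378,372),(349,252),(288,367)])
L=[(.066,-.061,.034),(.024,-.061,.034),(.066,-.061,0),(.024,-.061,0),(.040,.045,.034)]
a=-.25
st,r=fit([(s,u,l) for u,l in zip(obs,L)],p[2]-.0372,[.4,0,a]);print(st,r.tolist())
R=lambda a:np.array([[np.cos(a),-np.sin(a)],[np.sin(a),np.cos(a)]])
for ch,cy in(([.4984,.0323],-.0735),([.4969,.0331],-.081)):
  cor=[R(-.25).T@(np.array(ch)+R(cy)@np.array(l)-p[:2])*1000 for l in[(.035,.06),(.035,-.06),(-.035,-.06),(-.035,.06)]]
  print('corners in stick frame (tcp origin)',np.round(cor,1).tolist())
```

```text
[ 0.39939061  0.03749069 -0.21266289] [[-0.04, 0.17], [0.12, 0.9], [-0.04, -0.31], [0.1, 1.3], [-0.15, -2.38]]
corners in stick frame (tcp origin) [[120.3, 93.7], [141.4, -24.4], [72.5, -36.7], [51.4, 81.4]]
corners in stick frame (tcp origin) [[119.1, 93.9], [139.3, -24.3], [70.3, -36.1], [50.1, 82.2]]
```

Run:
```python
from fit import *
s=load('side5'); p=bot.state()['position']
obs=px(140,120,5,[(450,312),(377,320),(450,368),(378,372)])
L=[(.066,-.061,.034),(.024,-.061,.034),(.066,-.061,0),(.024,-.061,0)]
for l,o in zip(L,obs):
    q=p[:2]+[np.cos(-.25)*l[0]+np.sin(.25)*l[1],np.sin(-.25)*l[0]+np.cos(.25)*l[1]]
    print(proj(s,[*q,p[2]-.0372+l[2]])-o, q)
    print('  world if z right',atz(s,*o,p[2]-.0372+l[2]))
q=p[:2]+[np.cos(-.25)*.04+np.sin(.25)*.045,np.sin(-.25)*.04+np.cos(.25)*.045]
print((proj(s,[*q,p[2]-.0372+.034])-[140,120])*5)
crop('side5',185,155,60,50,12,'c12')
```

```text
[0.713438   2.10963689] [ 0.44681608 -0.04691247]
  world if z right [ 0.45165642 -0.03523468  0.1377232 ]
[0.60997626 2.6187568 ] [ 0.40612176 -0.0365215 ]
  world if z right [ 0.41233689 -0.02242455  0.1377232 ]
[0.70315719 1.6766112 ] [ 0.44681608 -0.04691247]
  world if z right [ 0.45017434 -0.03766657  0.1037232 ]
[0.57834658 3.05819702] [ 0.40612176 -0.0365215 ]
  world if z right [ 0.41345213 -0.02063742  0.1037232 ]
[355.15849096 245.12781093]
```

View pics/c12.png

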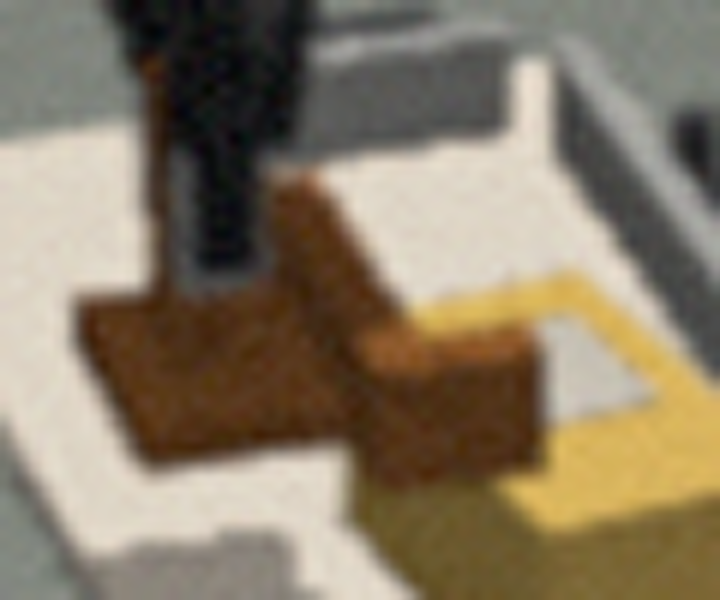

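The stick fits its modelled pose within about 1 px. It stands about 11 mm clear of the cheese's side and 8 mm behind its rear, so I'm descending.

Request:
{"name": "servo_tool", "arguments": {"steps": [[[0, 0, 0], [0, 0, 0.4], -1], [[0, 0, 0], [0, 0, 0.5], -1], [[0, 0, 0], [0, 0, 0.5], -1], [[0, 0, 0], [0, 0, 0.28], -1], [[0, 0, 0], [0, 0, 0], -1]]}}

```text
t: 8.45
position: [0.3974, 0.0288, 0.0561]
eef_rot: [-3.14, -0.001, 2.893]
wrist_force: [0.6, 0.3, -2.3]
width: 0.0229
```

Request:
{"name": "servo_tool", "arguments": {"steps": [[[0, 0, 0], [0, 0, 0], -1]]}}

```text
t: 8.57
position: [0.3982, 0.0287, 0.0572]
eef_rot: [-3.14, 0.002, 2.893]
wrist_force: [0.2, -0.7, -1.0]
width: 0.0229
```

```bash
python3 -c "
from h import *
togo(.3965,.0295,.057,np.pi-.249)
snap('side','side6');crop('side6',165,150,120,95,6,'c13')"
```

```text
t 8.57 pos [0.3982 0.0287 0.0572] rot [-3.1403e+00  1.6000e-03  2.8928e+00] w 0.0229 f [ 0.17 -0.67 -0.99]
shift units [0.036 0.007 0.003] turn units [-0.009  0.011  0.001]
```

View pics/c13.png

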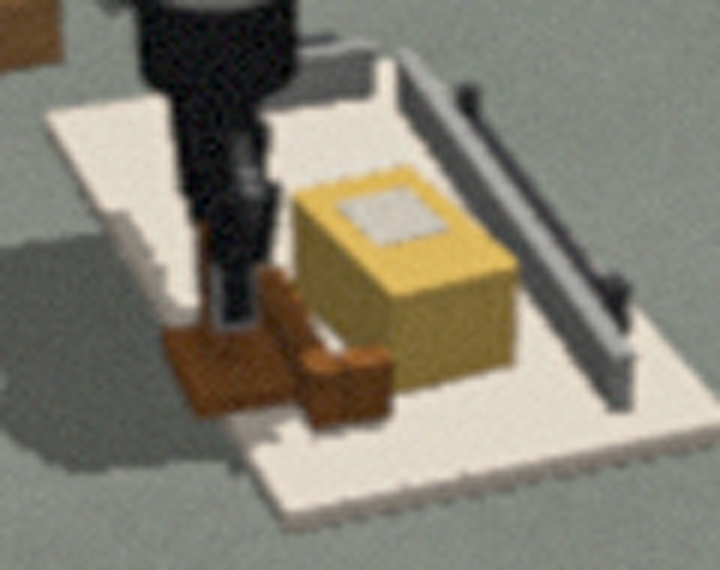

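Request:
{"name": "servo_tool", "arguments": {"steps": [[[0, 0, 0], [-0.1, 0, 0], -1], [[0, 0, 0], [-0.1, 0, 0], -1], [[0, 0, 0], [-0.08, 0, 0], -1], [[0, 0, 0], [-0.08, 0, 0], -1], [[0, 0, 0], [-0.08, 0, 0], -1]]}}

```text
t: 9.25
position: [0.4185, 0.0235, 0.0567]
eef_rot: [-3.14, -0.001, 2.893]
wrist_force: [-1.6, -0.2, -0.6]
width: 0.0231
```

Request:
{"name": "servo_tool", "arguments": {"steps": [[[0, 0, 0], [-0.06, 0, 0], -1], [[0, 0, 0], [-0.06, 0, 0], -1], [[0, 0, 0], [-0.06, 0, 0], -1], [[0, 0, 0], [-0.06, 0, 0], -1], [[0, 0, 0], [0, 0, 0], -1]]}}

```text
t: 9.88
position: [0.4315, 0.0203, 0.0568]
eef_rot: [-3.14, 0.002, 2.893]
wrist_force: [-0.4, -0.5, -1.5]
width: 0.0231
```

```bash
cat >> h.py <<'E'
def fs(a=-.249,p0=(.3982,.0287)):
    s=bot.state(); f=s['wrist_force']; d=s['position'][:2]-p0; c,n=np.cos(a),np.sin(a)
    print('t %.2f travel n,t mm'%s['t'],np.round([1e3*(c*d[0]+n*d[1]),1e3*(-n*d[0]+c*d[1])],2),'z %.4f'%s['position'][2],'force on tool n,t',np.round([c*f[0]+n*f[1],-n*f[0]+c*f[1],f[2]],2),'rot',np.round(s['eef_rot'],4),'torque',np.round(s['torque'],2))
E
python3 -c "
from h import *
fs()
snap('side','side7');crop('side7',165,150,120,95,6,'c14')
fs()"
```

```text
t 9.88 travel n,t mm [3.433e+01 2.000e-02] z 0.0568 force on tool n,t [-0.23 -0.59 -1.49] rot [-3.1403e+00  2.1000e-03  2.8925e+00] torque [ 0.03 -0.    0.03]
t 9.93 travel n,t mm [3.431e+01 1.000e-02] z 0.0568 force on tool n,t [ 0.28 -0.03 -3.09] rot [-3.1403e+00  2.2000e-03  2.8925e+00] torque [-0.    0.05 -0.03]
```

View pics/c14.png

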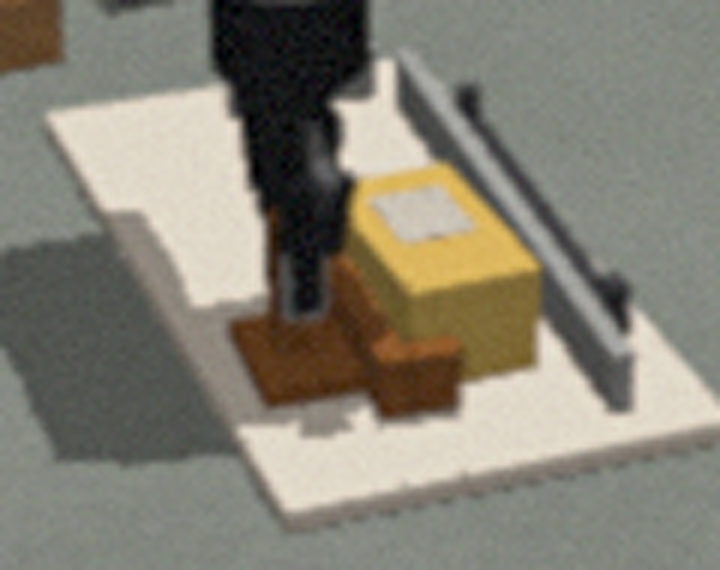

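The cheese (rear corner at crop (413,292)) is turning into line with the jaw, and the fence gap has narrowed. Continuing more slowly.

Request:
{"name": "servo_tool", "arguments": {"steps": [[[0, 0, 0], [-0.05, 0, 0], -1], [[0, 0, 0], [-0.05, 0, 0], -1], [[0, 0, 0], [-0.05, 0, 0], -1], [[0, 0, 0], [-0.05, 0, 0], -1], [[0, 0, 0], [-0.04, 0, 0], -1]]}}

```text
t: 10.55
position: [0.4425, 0.0175, 0.0568]
eef_rot: [-3.14, 0.001, 2.893]
wrist_force: [-1.7, 0.5, -2.3]
width: 0.0232
```

```bash
python3 -c "
from h import *
fs()
snap('side','side8');crop('side8',165,150,120,95,6,'c15')
fs()"
```

```text
t 10.55 travel n,t mm [4.571e+01 2.000e-02] z 0.0568 force on tool n,t [-1.75  0.03 -2.28] rot [-3.1402e+00  7.0000e-04  2.8928e+00] torque [0.13 0.25 0.01]
t 10.60 travel n,t mm [4.618e+01 2.000e-02] z 0.0568 force on tool n,t [-0.62  0.83 -2.11] rot [-3.1402e+00  1.4000e-03  2.8927e+00] torque [0.13 0.2  0.05]
```

View pics/c15.png

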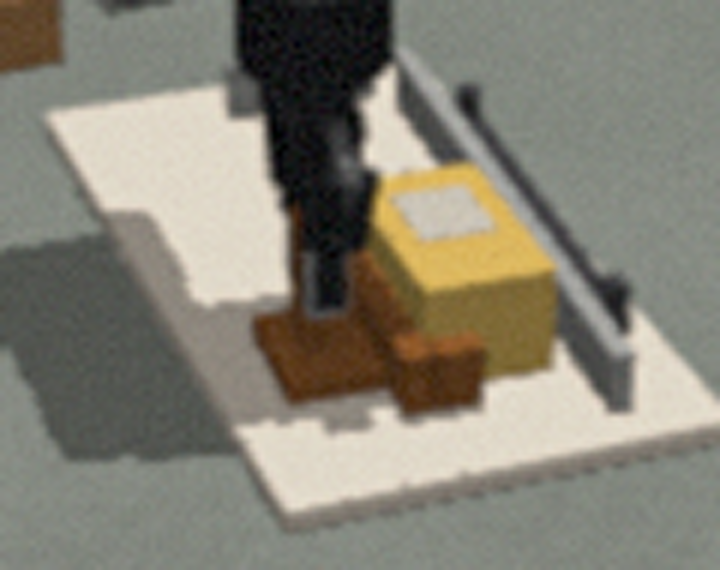

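Request:
{"name": "servo_tool", "arguments": {"steps": [[[0, 0, 0], [-0.03, 0, 0], -1], [[0, 0, 0], [-0.03, 0, 0], -1], [[0, 0, 0], [-0.03, 0, 0], -1], [[0, 0, 0], [-0.03, 0, 0], -1]]}}

```text
t: 11.1
position: [0.4481, 0.016, 0.0568]
eef_rot: [-3.14, 0.0, 2.893]
wrist_force: [-0.9, 0.3, -1.5]
width: 0.0231
```

```bash
python3 -c "
from h import *
fs()"
```

```text
t 11.10 travel n,t mm [51.51 -0.  ] z 0.0568 force on tool n,t [-0.98  0.1  -1.48] rot [-3.1402e+00  4.0000e-04  2.8927e+00] torque [0.1  0.22 0.03]
```

Request:
{"name": "servo_tool", "arguments": {"steps": [[[0, 0, 0], [-0.02, 0, 0], -1], [[0, 0, 0], [-0.02, 0, 0], -1], [[0, 0, 0], [-0.02, 0, 0], -1]]}}

```text
t: 11.48
position: [0.451, 0.0153, 0.0568]
eef_rot: [-3.14, 0.001, 2.893]
wrist_force: [-1.6, -0.2, -1.4]
width: 0.023
```

```bash
python3 -c "
from h import *
fs()
snap('side','side9');crop('side9',165,150,120,95,6,'c16')
fs()"
```

```text
t 11.47 travel n,t mm [5.452e+01 3.000e-02] z 0.0568 force on tool n,t [-1.49 -0.6  -1.4 ] rot [-3.1402e+00  5.0000e-04  2.8928e+00] torque [0.05 0.18 0.02]
t 11.53 travel n,t mm [5.48e+01 3.00e-02] z 0.0568 force on tool n,t [-1.45 -0.29 -1.79] rot [-3.1402e+00  1.0000e-03  2.8928e+00] torque [0.05 0.2  0.07]
```

View pics/c16.png

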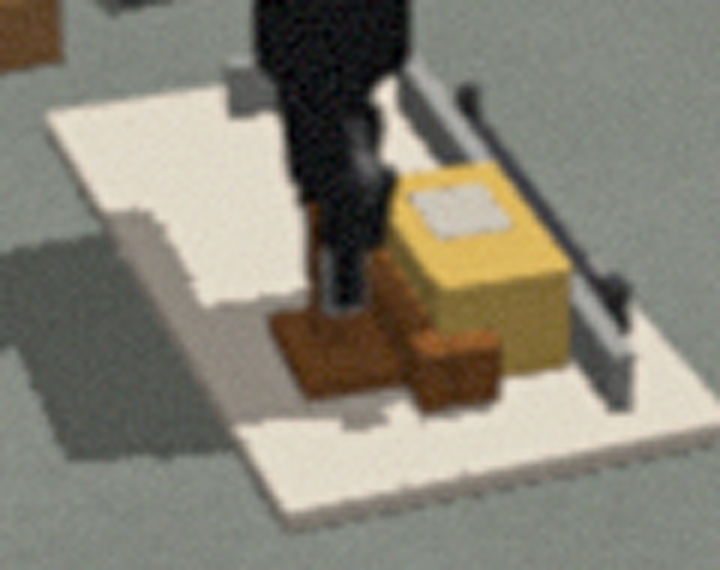

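Request:
{"name": "servo_tool", "arguments": {"steps": [[[0, 0, 0], [-0.015, 0, 0], -1], [[0, 0, 0], [-0.01, 0, 0], -1], [[0, 0, 0], [0, 0, 0], -1]]}}

```text
t: 11.9
position: [0.4524, 0.0149, 0.0568]
eef_rot: [-3.14, 0.001, 2.893]
wrist_force: [-0.8, 1.7, -1.5]
width: 0.0232
```

Request:
{"name": "servo_tool", "arguments": {"steps": [[[0, 0, 0], [-0.01, 0, 0], -1], [[0, 0, 0], [-0.01, 0, 0], -1]]}}

```text
t: 12.15
position: [0.4532, 0.0148, 0.0568]
eef_rot: [-3.14, 0.001, 2.893]
wrist_force: [-1.9, 0.1, -1.7]
width: 0.0228
```

```bash
python3 -c "
from h import *
fs()"
```

```text
t 12.15 travel n,t mm [5.673e+01 3.000e-02] z 0.0568 force on tool n,t [-1.9  -0.39 -1.74] rot [-3.1402e+00  6.0000e-04  2.8928e+00] torque [0.1  0.23 0.07]
```

Request:
{"name": "servo_tool", "arguments": {"steps": [[[0, 0, 0], [-0.015, 0, 0], -1], [[0, 0, 0], [-0.015, 0, 0], -1]]}}

```text
t: 12.4
position: [0.4547, 0.0144, 0.0568]
eef_rot: [-3.14, 0.001, 2.893]
wrist_force: [-1.3, 0.0, -1.8]
width: 0.0233
```

```bash
python3 -c "
from h import *
fs()
for i in range(2): bot.read_camera('top'); fs()
snap('side','side10');crop('side10',205,160,80,60,9,'c17')"
```

```text
t 12.40 travel n,t mm [5.833e+01 4.000e-02] z 0.0568 force on tool n,t [-1.23 -0.3  -1.78] rot [-3.1402e+00  7.0000e-04  2.8929e+00] torque [0.09 0.21 0.02]
t 12.45 travel n,t mm [5.846e+01 3.000e-02] z 0.0568 force on tool n,t [-1.1  -0.57 -1.59] rot [-3.1402e+00  8.0000e-04  2.8928e+00] torque [0.06 0.24 0.04]
t 12.50 travel n,t mm [5.847e+01 2.000e-02] z 0.0568 force on tool n,t [-0.38 -0.75 -1.61] rot [-3.1402e+00  9.0000e-04  2.8928e+00] torque [0.09 0.24 0.02]
```

View pics/c17.png

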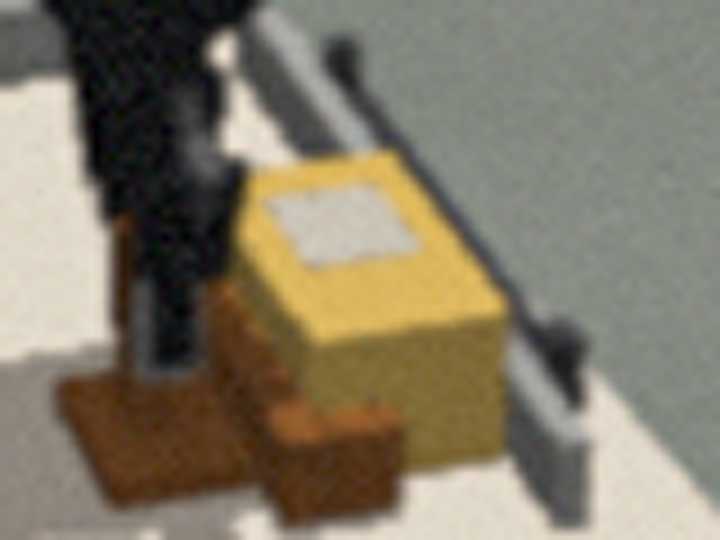

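Request:
{"name": "servo_tool", "arguments": {"steps": [[[0, 0, 0], [-0.01, 0, 0], -1], [[0, 0, 0], [-0.01, 0, 0], -1]]}}

```text
t: 12.8
position: [0.455, 0.0143, 0.0568]
eef_rot: [-3.14, -0.001, 2.893]
wrist_force: [-3.2, 1.2, -1.2]
width: 0.0227
```

```bash
python3 -c "
from h import *
fs()"
```

```text
t 12.80 travel n,t mm [5.859e+01 4.000e-02] z 0.0568 force on tool n,t [-3.45  0.39 -1.17] rot [-3.1402e+00 -8.0000e-04  2.8928e+00] torque [0.11 0.47 0.03]
```

Request:
{"name": "servo_tool", "arguments": {"steps": [[[0, 0, 0], [-0.01, 0, 0], -1], [[0, 0, 0], [-0.01, 0, 0], -1]]}}

```text
t: 13.05
position: [0.4553, 0.0142, 0.0566]
eef_rot: [-3.14, -0.002, 2.893]
wrist_force: [-4.5, 0.6, -0.6]
width: 0.0229
```

```bash
python3 -c "
from h import *
fs()"
```

```text
t 13.05 travel n,t mm [58.87  0.06] z 0.0566 force on tool n,t [-4.51 -0.48 -0.59] rot [-3.1402e+00 -2.3000e-03  2.8927e+00] torque [ 0.26  0.72 -0.02]
```

Request:
{"name": "servo_tool", "arguments": {"steps": [[[0, 0, 0], [-0.01, 0, 0], -1], [[0, 0, 0], [-0.01, 0, 0], -1], [[0, 0, 0], [0, 0, 0], -1]]}}

```text
t: 13.42
position: [0.4555, 0.0142, 0.0565]
eef_rot: [-3.14, -0.004, 2.893]
wrist_force: [-5.0, 1.4, 0.4]
width: 0.0231
```

```bash
python3 -c "
from h import *
fs()
snap('side','side11');crop('side11',205,160,80,60,9,'c18');
snap('top','top11');crop('top11',125,160,165,102,4.8,'c19')
fs()"
```

```text
t 13.43 travel n,t mm [59.12  0.08] z 0.0565 force on tool n,t [-5.22  0.08  0.38] rot [-3.1402 -0.0038  2.8926] torque [ 0.27  0.88 -0.06]
t 13.53 travel n,t mm [59.11  0.08] z 0.0565 force on tool n,t [-5.47  0.44  0.52] rot [-3.1402 -0.0038  2.8926] torque [ 0.34  0.93 -0.07]
```

View pics/c18.png

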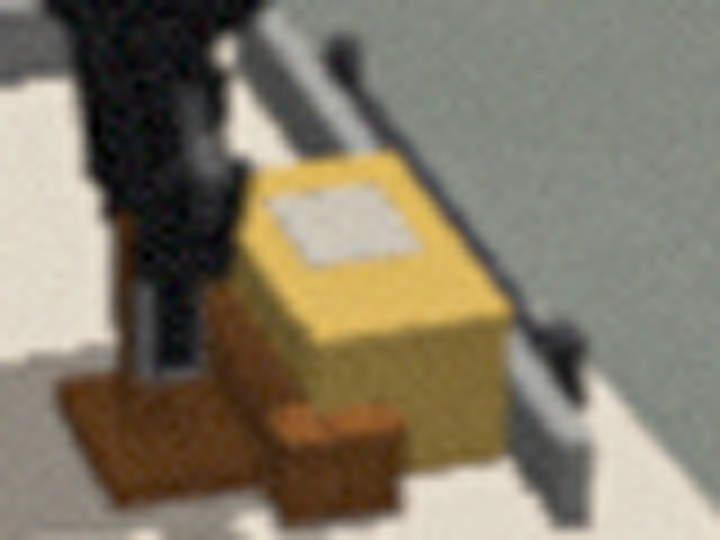

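View pics/c19.png

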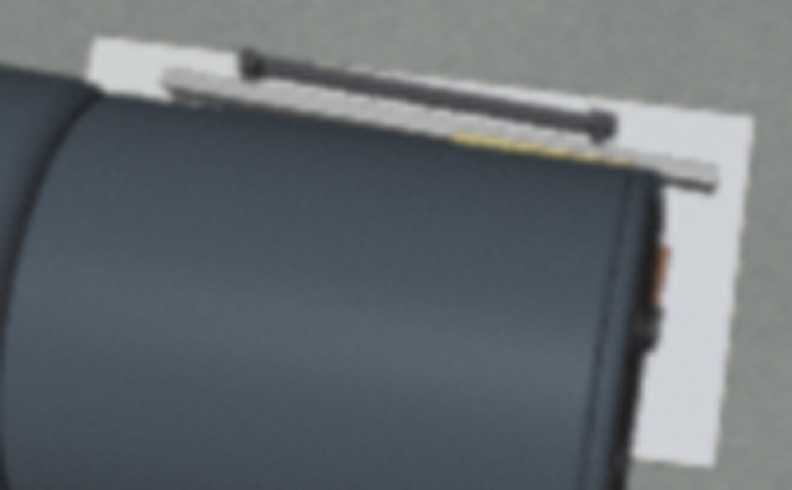

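The cheese is flat: the force is about 5.4 N and its line of action falls within the cheese's length, not at a corner. I'm starting the feed.

Request:
{"name": "servo_tool", "arguments": {"steps": [[[0, 0, 0], [-0.01, 0.06, 0], -1], [[0, 0, 0], [0, 0.06, 0], -1], [[0, 0, 0], [0, 0.06, 0], -1], [[0, 0, 0], [0, 0.06, 0], -1]]}}

```text
t: 14.02
position: [0.4587, 0.0254, 0.0563]
eef_rot: [-3.14, -0.005, 2.891]
wrist_force: [-5.5, -1.1, -1.6]
width: 0.023
```

```bash
python3 -c "
from h import *
fs()"
```

```text
t 14.03 travel n,t mm [59.45 11.7 ] z 0.0563 force on tool n,t [-5.11 -2.41 -1.61] rot [-3.1398 -0.0046  2.8913] torque [-0.19  1.14 -0.36]
```

Request:
{"name": "servo_tool", "arguments": {"steps": [[[0, 0, 0], [0, 0.06, 0], -1], [[0, 0, 0], [0, 0.06, 0], -1], [[0, 0, 0], [0, 0.06, 0], -1]]}}

```text
t: 14.4
position: [0.4609, 0.034, 0.0563]
eef_rot: [-3.14, -0.005, 2.891]
wrist_force: [-6.5, -0.4, -2.4]
width: 0.0234
```

```bash
python3 -c "
from h import *
fs()"
```

```text
t 14.40 travel n,t mm [59.47 20.62] z 0.0563 force on tool n,t [-6.19 -2.02 -2.39] rot [-3.1397 -0.0045  2.8912] torque [-0.23  1.05 -0.34]
```

Request:
{"name": "servo_tool", "arguments": {"steps": [[[0, 0, 0], [0, 0.07, 0], -1], [[0, 0, 0], [0, 0.07, 0], -1], [[0, 0, 0], [0, 0.07, 0], -1], [[0, 0, 0], [0, 0.07, 0], -1]]}}

```text
t: 14.9
position: [0.4644, 0.0476, 0.0563]
eef_rot: [-3.14, -0.004, 2.891]
wrist_force: [-5.9, -0.7, -1.4]
width: 0.0229
```

```bash
python3 -c "
from h import *
fs()
snap('side','side12');crop('side12',205,150,80,60,9,'c20')
fs()"
```

```text
t 14.90 travel n,t mm [59.5 34.6] z 0.0563 force on tool n,t [-5.56 -2.14 -1.35] rot [-3.1395 -0.0044  2.8913] torque [-0.19  1.06 -0.3 ]
t 14.95 travel n,t mm [59.51 34.97] z 0.0563 force on tool n,t [-5.46 -1.23 -0.96] rot [-3.1398 -0.0043  2.8913] torque [-0.01  0.96 -0.36]
```

View pics/c20.png

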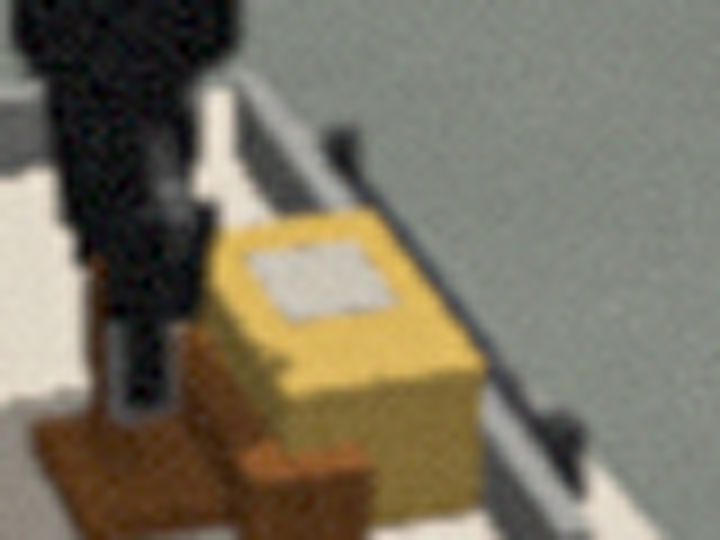

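Request:
{"name": "servo_tool", "arguments": {"steps": [[[0, 0, 0], [-0.008, 0.08, 0], -1], [[0, 0, 0], [-0.006, 0.08, 0], -1], [[0, 0, 0], [-0.004, 0.08, 0], -1], [[0, 0, 0], [0, 0.08, 0], -1], [[0, 0, 0], [0, 0.08, 0], -1]]}}

```text
t: 15.58
position: [0.4695, 0.0667, 0.0563]
eef_rot: [-3.139, -0.006, 2.891]
wrist_force: [-7.1, -1.9, 0.6]
width: 0.0232
```

```bash
python3 -c "
from h import *
fs()"
```

```text
t 15.57 travel n,t mm [59.72 54.38] z 0.0563 force on tool n,t [-6.44 -3.58  0.64] rot [-3.139  -0.0058  2.8912] torque [-0.35  1.19 -0.39]
```

Request:
{"name": "servo_tool", "arguments": {"steps": [[[0, 0, 0], [0, 0.09, 0], -1], [[0, 0, 0], [0, 0.09, 0], -1], [[0, 0, 0], [0, 0.09, 0], -1], [[0, 0, 0], [0, 0.09, 0], -1], [[0, 0, 0], [0, 0.09, 0], -1]]}}

```text
t: 16.2
position: [0.475, 0.0884, 0.0562]
eef_rot: [-3.139, -0.006, 2.891]
wrist_force: [-6.8, -1.2, -0.5]
width: 0.0231
```

```bash
python3 -c "
from h import *
fs()"
```

```text
t 16.20 travel n,t mm [59.73 76.76] z 0.0562 force on tool n,t [-6.25 -2.87 -0.46] rot [-3.1388 -0.0057  2.8912] torque [-0.36  1.22 -0.39]
```

Request:
{"name": "servo_tool", "arguments": {"steps": [[[0, 0, 0], [0, 0.09, 0], -1], [[0, 0, 0], [0, 0.09, 0], -1], [[0, 0, 0], [0, 0.09, 0], -1], [[0, 0, 0], [0, 0.09, 0], -1], [[0, 0, 0], [0, 0.09, 0], -1]]}}

```text
t: 16.82
position: [0.4806, 0.1101, 0.0562]
eef_rot: [-3.139, -0.006, 2.891]
wrist_force: [-7.1, -0.7, 1.2]
width: 0.0232
```

```bash
python3 -c "
from h import *
fs();snap('side','side13');crop('side13',165,130,120,95,6,'c21');fs()"
```

```text
t 16.82 travel n,t mm [59.82 99.21] z 0.0562 force on tool n,t [-6.69 -2.45  1.21] rot [-3.1386 -0.0055  2.8912] torque [-0.39  1.15 -0.38]
t 16.88 travel n,t mm [59.86 99.72] z 0.0562 force on tool n,t [-6.85 -1.68  0.97] rot [-3.139  -0.0053  2.8913] torque [-0.16  1.09 -0.35]
```

View pics/c21.png

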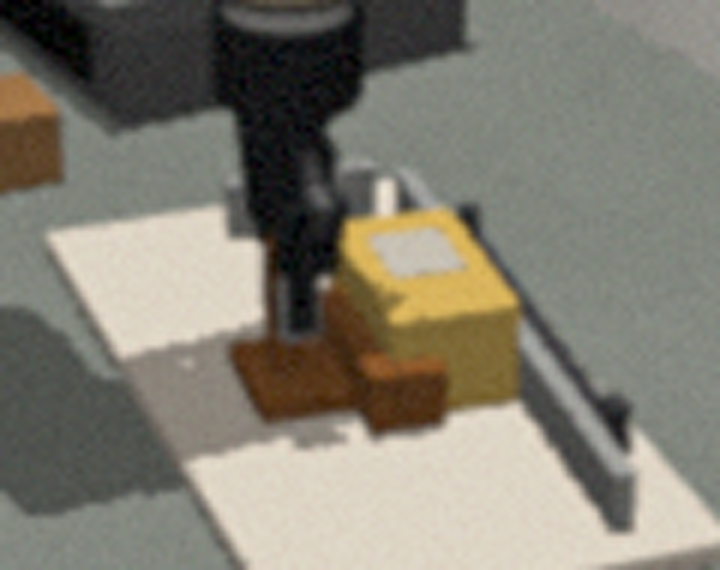

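Request:
{"name": "servo_tool", "arguments": {"steps": [[[0, 0, 0], [0, 0.09, 0], -1], [[0, 0, 0], [0, 0.09, 0], -1], [[0, 0, 0], [-0.004, 0.09, 0], -1], [[0, 0, 0], [0, 0.09, 0], -1], [[0, 0, 0], [0, 0.09, 0], -1]]}}

```text
t: 17.5
position: [0.4863, 0.1318, 0.0562]
eef_rot: [-3.138, -0.006, 2.891]
wrist_force: [-6.3, -1.7, 2.2]
width: 0.0233
```

```bash
python3 -c "
from h import *
fs()"
```

```text
t 17.50 travel n,t mm [ 59.95 121.58] z 0.0562 force on tool n,t [-5.73 -3.2   2.19] rot [-3.1383 -0.0057  2.8911] torque [-0.41  1.16 -0.38]
```

Request:
{"name": "servo_tool", "arguments": {"steps": [[[0, 0, 0], [0, 0.09, 0], -1], [[0, 0, 0], [0, 0.09, 0], -1], [[0, 0, 0], [-0.004, 0.09, 0], -1], [[0, 0, 0], [0, 0.09, 0], -1], [[0, 0, 0], [0, 0.09, 0], -1]]}}

```text
t: 18.12
position: [0.4918, 0.1534, 0.0561]
eef_rot: [-3.138, -0.006, 2.891]
wrist_force: [-7.2, -1.5, 1.4]
width: 0.023
```

```bash
python3 -c "
from h import *
fs()"
```

```text
t 18.12 travel n,t mm [ 60.03 143.93] z 0.0561 force on tool n,t [-6.6  -3.23  1.38] rot [-3.1379 -0.0059  2.8911] torque [-0.42  1.17 -0.4 ]
```

Request:
{"name": "servo_tool", "arguments": {"steps": [[[0, 0, 0], [0, 0.09, 0], -1], [[0, 0, 0], [0, 0.09, 0], -1], [[0, 0, 0], [-0.004, 0.09, 0], -1], [[0, 0, 0], [0, 0.09, 0], -1], [[0, 0, 0], [0, 0.08, 0], -1]]}}

```text
t: 18.75
position: [0.4973, 0.1746, 0.0561]
eef_rot: [-3.138, -0.006, 2.891]
wrist_force: [-7.4, -1.3, 1.2]
width: 0.0229
```

```bash
python3 -c "
from h import *
fs();snap('side','side14');crop('side14',165,130,120,95,6,'c22');fs()"
```

```text
t 18.75 travel n,t mm [ 60.13 165.83] z 0.0561 force on tool n,t [-6.89 -3.12  1.19] rot [-3.1376 -0.0061  2.8911] torque [-0.45  1.2  -0.37]
t 18.80 travel n,t mm [ 60.14 166.33] z 0.0561 force on tool n,t [-7.22 -1.83  1.35] rot [-3.1381 -0.0059  2.8912] torque [-0.21  1.17 -0.4 ]
```

View pics/c22.png

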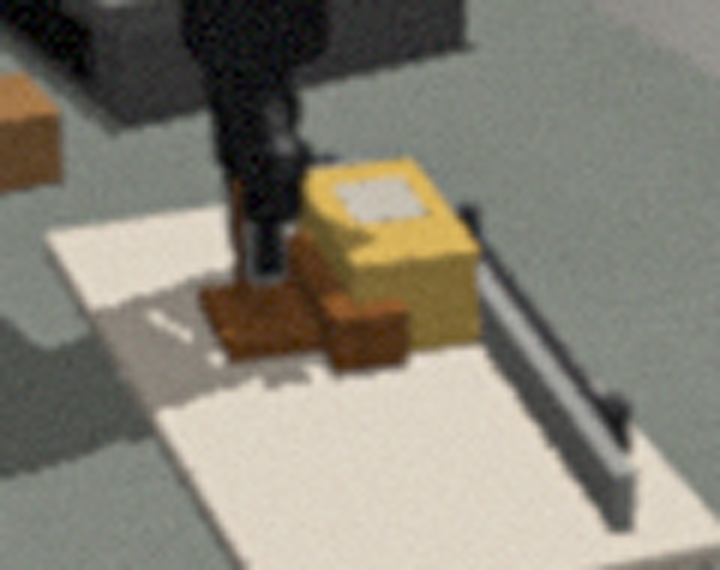

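Request:
{"name": "servo_tool", "arguments": {"steps": [[[0, 0, 0], [0, 0.08, 0], -1], [[0, 0, 0], [0, 0.08, 0], -1], [[0, 0, 0], [-0.004, 0.08, 0], -1], [[0, 0, 0], [0, 0.08, 0], -1], [[0, 0, 0], [0, 0.08, 0], -1]]}}

```text
t: 19.42
position: [0.5023, 0.1938, 0.056]
eef_rot: [-3.137, -0.006, 2.891]
wrist_force: [-6.5, -1.5, 1.9]
width: 0.0233
```

```bash
python3 -c "
from h import *
fs()"
```

```text
t 19.43 travel n,t mm [ 60.24 185.71] z 0.0560 force on tool n,t [-5.94 -3.02  1.92] rot [-3.1373 -0.0063  2.8911] torque [-0.44  1.24 -0.42]
```

Request:
{"name": "servo_tool", "arguments": {"steps": [[[0, 0, 0], [0, 0.05, 0], -1], [[0, 0, 0], [0, 0.05, 0], -1], [[0, 0, 0], [-0.002, 0.05, 0], -1], [[0, 0, 0], [0, 0.05, 0], -1]]}}

```text
t: 19.92
position: [0.5048, 0.2034, 0.0559]
eef_rot: [-3.137, -0.006, 2.891]
wrist_force: [-7.2, -1.7, 2.2]
width: 0.023
```

```bash
python3 -c "
from h import *
fs();snap('side','side15');crop('side15',165,130,120,95,6,'c23');fs()"
```

```text
t 19.93 travel n,t mm [ 60.26 195.6 ] z 0.0559 force on tool n,t [-6.53 -3.42  2.2 ] rot [-3.1372 -0.0065  2.8911] torque [-0.42  1.22 -0.46]
t 19.98 travel n,t mm [ 60.31 195.94] z 0.0559 force on tool n,t [-6.79 -3.49  0.46] rot [-3.1375 -0.0063  2.8911] torque [-0.31  1.2  -0.42]
```

View pics/c23.png

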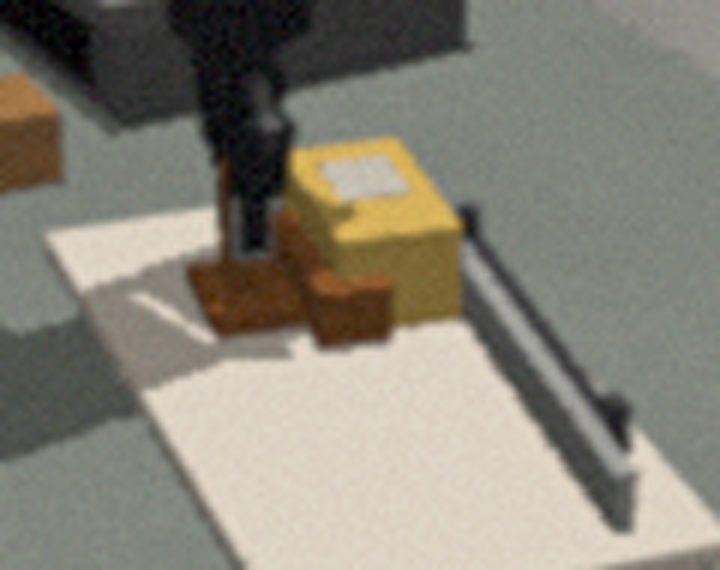

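Request:
{"name": "servo_tool", "arguments": {"steps": [[[0, 0, 0], [0, 0.03, 0], -1], [[0, 0, 0], [0, 0.03, 0], -1], [[0, 0, 0], [0, 0.03, 0], -1]]}}

```text
t: 20.35
position: [0.5059, 0.2077, 0.0559]
eef_rot: [-3.137, -0.006, 2.891]
wrist_force: [-7.0, -2.6, 1.5]
width: 0.023
```

```bash
python3 -c "
from h import *
fs()"
```

```text
t 20.35 travel n,t mm [ 60.29 200.08] z 0.0559 force on tool n,t [-6.14 -4.24  1.52] rot [-3.1372 -0.0064  2.891 ] torque [-0.45  1.25 -0.43]
```

Request:
{"name": "servo_tool", "arguments": {"steps": [[[0, 0, 0], [0, 0.025, 0], -1], [[0, 0, 0], [0, 0.025, 0], -1], [[0, 0, 0], [0, 0.025, 0], -1]]}}

```text
t: 20.72
position: [0.5069, 0.2114, 0.0559]
eef_rot: [-3.137, -0.006, 2.891]
wrist_force: [-7.5, -1.8, 0.6]
width: 0.0234
```

```bash
python3 -c "
from h import *
fs()"
```

```text
t 20.73 travel n,t mm [ 60.31 203.82] z 0.0559 force on tool n,t [-6.81 -3.56  0.6 ] rot [-3.1372 -0.0063  2.8911] torque [-0.44  1.19 -0.4 ]
```

Request:
{"name": "servo_tool", "arguments": {"steps": [[[0, 0, 0], [0, 0.02, 0], -1], [[0, 0, 0], [0, 0.02, 0], -1], [[0, 0, 0], [0, 0.02, 0], -1]]}}

```text
t: 21.1
position: [0.5076, 0.2142, 0.0559]
eef_rot: [-3.137, -0.006, 2.891]
wrist_force: [-6.7, -1.6, 1.1]
width: 0.0236
```

```bash
python3 -c "
from h import *
fs()"
```

```text
t 21.10 travel n,t mm [ 60.31 206.79] z 0.0559 force on tool n,t [-6.13 -3.22  1.08] rot [-3.1371 -0.0064  2.8911] torque [-0.41  1.24 -0.4 ]
```

Request:
{"name": "servo_tool", "arguments": {"steps": [[[0, 0, 0], [0, 0.02, 0], -1], [[0, 0, 0], [0, 0.02, 0], -1]]}}

```text
t: 21.35
position: [0.5081, 0.2162, 0.0559]
eef_rot: [-3.137, -0.006, 2.891]
wrist_force: [-7.0, -2.4, 0.7]
width: 0.0231
```

```bash
python3 -c "
from h import *
fs()"
```

```text
t 21.35 travel n,t mm [ 60.32 208.77] z 0.0559 force on tool n,t [-6.17 -4.06  0.68] rot [-3.1371 -0.0064  2.891 ] torque [-0.43  1.24 -0.4 ]
```

Request:
{"name": "servo_tool", "arguments": {"steps": [[[0, 0, 0], [0, 0.02, 0], -1], [[0, 0, 0], [0, 0.02, 0], -1]]}}

```text
t: 21.6
position: [0.5082, 0.217, 0.0558]
eef_rot: [-3.135, -0.007, 2.892]
wrist_force: [-6.2, -7.4, 1.8]
width: 0.0232
```

```bash
python3 -c "
from h import *
fs()"
```

```text
t 21.60 travel n,t mm [ 60.23 209.64] z 0.0558 force on tool n,t [-4.21 -8.66  1.79] rot [-3.135  -0.007   2.8916] torque [-1.35  1.19 -0.62]
```

Request:
{"name": "servo_tool", "arguments": {"steps": [[[0, 0, 0], [-0.008, 0, 0], -1]]}}

```text
t: 21.72
position: [0.5083, 0.217, 0.0558]
eef_rot: [-3.135, -0.008, 2.891]
wrist_force: [-8.4, -4.9, 3.2]
width: 0.023
```

```bash
python3 -c "
from h import *
fs();snap('side','side16');crop('side16',185,130,80,65,9,'c24');fs()"
```

```text
t 21.73 travel n,t mm [ 60.26 209.65] z 0.0558 force on tool n,t [-6.89 -6.85  3.19] rot [-3.135  -0.0078  2.8913] torque [-1.05  1.34 -0.5 ]
t 21.77 travel n,t mm [ 60.27 209.63] z 0.0558 force on tool n,t [-7.15 -5.77  3.18] rot [-3.1351 -0.0078  2.8913] torque [-0.99  1.29 -0.51]
```

View pics/c24.png

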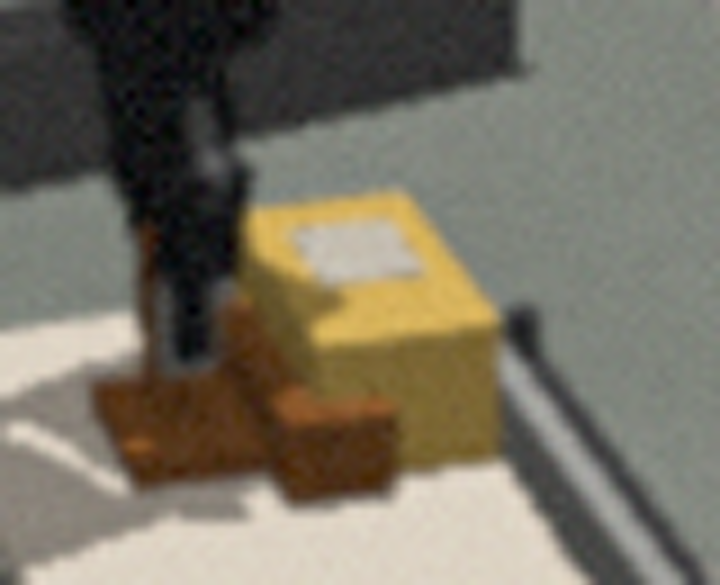

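Request:
{"name": "servo_tool", "arguments": {"steps": [[[0, 0, 0], [0, 0.01, 0], -1], [[0, 0, 0], [0, 0.01, 0], -1], [[0, 0, 0], [0, 0, 0], -1]]}}

```text
t: 22.15
position: [0.5083, 0.2172, 0.0557]
eef_rot: [-3.134, -0.008, 2.892]
wrist_force: [-8.5, -7.9, 2.8]
width: 0.0232
```

```bash
python3 -c "
from h import *
fs()"
```

```text
t 22.15 travel n,t mm [ 60.24 209.84] z 0.0557 force on tool n,t [-6.34 -9.72  2.81] rot [-3.1337 -0.0082  2.8915] torque [-1.53  1.29 -0.58]
```

Request:
{"name": "servo_tool", "arguments": {"steps": [[[0, 0, 0], [0, 0, 0], -1], [[0, 0, 0], [0, 0, 0], -1], [[0, 0, 0], [0, 0, 0], -1], [[0, 0, 0], [0, 0, 0], -1], [[0, 0, 0], [0, 0, 0], -1]]}}

```text
t: 22.78
position: [0.5083, 0.2172, 0.0557]
eef_rot: [-3.134, -0.008, 2.891]
wrist_force: [-8.9, -7.9, 3.1]
width: 0.0233
```

```bash
python3 -c "
from h import *
fs()"
```

```text
t 22.77 travel n,t mm [ 60.24 209.86] z 0.0557 force on tool n,t [-6.64 -9.83  3.06] rot [-3.1338 -0.0082  2.8915] torque [-1.53  1.25 -0.56]
```

Request:
{"name": "servo_tool", "arguments": {"steps": [[[0, 0, 0], [0, 0, 0], -1], [[0, 0, 0], [0, 0, 0], -1]]}}

```text
t: 23.02
position: [0.5083, 0.2172, 0.0557]
eef_rot: [-3.134, -0.008, 2.891]
wrist_force: [-8.0, -7.3, 2.9]
width: 0.0228
```

```bash
python3 -c "
from h import *
fs()"
```

```text
t 23.02 travel n,t mm [ 60.23 209.86] z 0.0557 force on tool n,t [-5.92 -9.07  2.86] rot [-3.1338 -0.0082  2.8915] torque [-1.55  1.22 -0.57]
```

Home push: about 6.5 N on the stop and 6.3 N on the fence, held for over a second. Now I'm easing off both jaws together.

Request:
{"name": "servo_tool", "arguments": {"steps": [[[0, 0, 0], [0.015, -0.01, 0], -1], [[0, 0, 0], [0.015, -0.01, 0], -1], [[0, 0, 0], [0.015, -0.01, 0], -1], [[0, 0, 0], [0.015, -0.01, 0], -1]]}}

```text
t: 23.52
position: [0.508, 0.2171, 0.0558]
eef_rot: [-3.138, -0.002, 2.891]
wrist_force: [-3.6, -3.3, -3.3]
width: 0.0232
```

```bash
python3 -c "
from h import *
fs()"
```

```text
t 23.52 travel n,t mm [ 59.99 209.66] z 0.0558 force on tool n,t [-2.71 -4.14 -3.29] rot [-3.1377e+00 -2.2000e-03  2.8913e+00] torque [-0.65  0.64 -0.41]
```

Both forces are falling evenly, so I'm carrying on.

Request:
{"name": "servo_tool", "arguments": {"steps": [[[0, 0, 0], [0.012, -0.01, 0], -1], [[0, 0, 0], [0.012, -0.01, 0], -1], [[0, 0, 0], [0.015, -0.015, 0], -1], [[0, 0, 0], [0.03, -0.03, 0], -1], [[0, 0, 0], [0.05, -0.05, 0], -1]]}}

```text
t: 24.15
position: [0.5039, 0.2152, 0.0572]
eef_rot: [3.14, 0.005, 2.893]
wrist_force: [0.2, -0.2, -1.9]
width: 0.0229
```

Request:
{"name": "servo_tool", "arguments": {"steps": [[[0, 0, 0], [0.1, -0.1, 0], -1], [[0, 0, 0], [0.15, -0.12, 0], -1], [[0, 0, 0], [0.2, -0.1, 0], -1], [[0, 0, 0], [0.1, 0, 0], -1], [[0, 0, 0], [0, 0, 0], -1]]}}

```text
t: 24.78
position: [0.471, 0.2058, 0.0566]
eef_rot: [-3.14, 0.0, 2.893]
wrist_force: [0.1, 0.1, -1.7]
width: 0.0228
```

```bash
python3 -c "
from h import *
fs();snap('side','side17');crop('side17',165,120,110,85,7,'c25');fs()"
```

```text
t 24.77 travel n,t mm [ 26.94 189.54] z 0.0566 force on tool n,t [ 0.09  0.08 -1.7 ] rot [-3.1402e+00  4.0000e-04  2.8931e+00] torque [-0.   -0.03 -0.05]
t 24.82 travel n,t mm [ 27.58 189.75] z 0.0566 force on tool n,t [ 1.12  0.27 -1.74] rot [-3.1405e+00  1.2000e-03  2.8931e+00] torque [ 0.    0.03 -0.04]
```

View pics/c25.png

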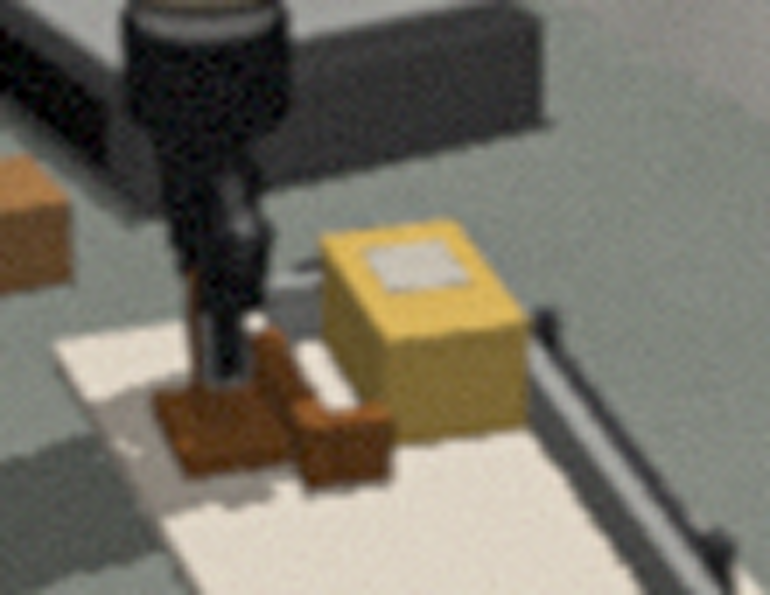

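The cheese stays flush to the fence and stop, and the stick is clear. I'm lifting it to carry to the free counter short of the board.

Request:
{"name": "servo_tool", "arguments": {"steps": [[[0, 0, 0], [0, 0, -0.4], -1], [[0, 0, 0], [0, 0, -0.6], -1], [[0, 0, 0], [0, 0, -0.6], -1], [[0, 0, 0], [0, 0, -0.4], -1], [[0, 0, 0], [0, 0, 0], -1]]}}

```text
t: 25.45
position: [0.4731, 0.2061, 0.158]
eef_rot: [3.141, 0.005, 2.893]
wrist_force: [-0.2, -0.6, -1.1]
width: 0.023
```

```bash
python3 -c "
from h import *
c=load('top0')
for uv in((370,270),(352,266),(386,252),(358,284),(400,240),(341,214)): print(uv,atz(c,*uv,.02))
togo(.45,-.215,.157,2.893)"
```

```text
(370, 270) [ 0.30923773 -0.35904442  0.02      ]
(352, 266) [ 0.3245394  -0.30745742  0.02      ]
(386, 252) [ 0.35823158 -0.41392998  0.02      ]
(358, 284) [ 0.27172575 -0.318424    0.02      ]
(400, 240) [ 0.39075141 -0.46114612  0.02      ]
(341, 214) [ 0.48209574 -0.29375131  0.02      ]
t 25.45 pos [0.4731 0.2061 0.158 ] rot [3.1409 0.005  2.8929] w 0.023 f [-0.15 -0.64 -1.08]
shift units [-1.625 -8.277  0.022] turn units [ 0.005  0.033 -0.001]
```

Request:
{"name": "servo_tool", "arguments": {"steps": [[[0, 0, 0], [-0.18, -0.6, 0], -1], [[0, 0, 0], [-0.18, -0.95, 0], -1], [[0, 0, 0], [-0.18, -0.95, 0], -1], [[0, 0, 0], [-0.18, -0.95, 0], -1], [[0, 0, 0], [-0.18, -0.95, 0], -1]]}}

```text
t: 26.08
position: [0.4604, -0.02, 0.1558]
eef_rot: [-3.14, -0.001, 2.893]
wrist_force: [1.3, 0.5, -1.4]
width: 0.0229
```

Request:
{"name": "servo_tool", "arguments": {"steps": [[[0, 0, 0], [-0.18, -0.95, 0], -1], [[0, 0, 0], [-0.18, -0.95, 0], -1], [[0, 0, 0], [-0.18, -0.95, 0], -1], [[0, 0, 0], [-0.18, -0.95, 0.2], -1], [[0, 0, 0], [0, -0.08, 0.2], -1]]}}

```text
t: 26.7
position: [0.4485, -0.2192, 0.136]
eef_rot: [-3.139, 0.002, 2.888]
wrist_force: [-0.1, 1.3, -0.7]
width: 0.0231
```

Request:
{"name": "servo_tool", "arguments": {"steps": [[[0, 0, 0], [0, 0, 0.4], -1], [[0, 0, 0], [0, 0, 0.5], -1], [[0, 0, 0], [0, 0, 0.3], -1], [[0, 0, 0], [0, 0, 0], -1], [[0, 0, 0], [0, 0, 0], -1]]}}

```text
t: 27.32
position: [0.4484, -0.2155, 0.0774]
eef_rot: [-3.14, 0.001, 2.893]
wrist_force: [-0.1, 0.1, -1.2]
width: 0.0231
```

```bash
python3 -c "
from h import *
togo(.45,-.215,.0372,2.893)
snap('side','side18');crop('side18',200,150,160,130,5,'c26')
togo(.45,-.215,.0372,2.893)"
```

```text
t 27.32 pos [ 0.4484 -0.2155  0.0774] rot [-3.1400e+00  1.2000e-03  2.8933e+00] w 0.0231 f [-0.13  0.07 -1.2 ]
shift units [-0.027  0.018  0.804] turn units [-0.01   0.008  0.002]
t 27.38 pos [ 0.4486 -0.2157  0.0777] rot [-3.1397e+00  1.9000e-03  2.8932e+00] w 0.023 f [ 0.08 -0.72 -1.22]
shift units [-0.022  0.021  0.81 ] turn units [-0.013  0.013  0.001]
```

View pics/c26.png

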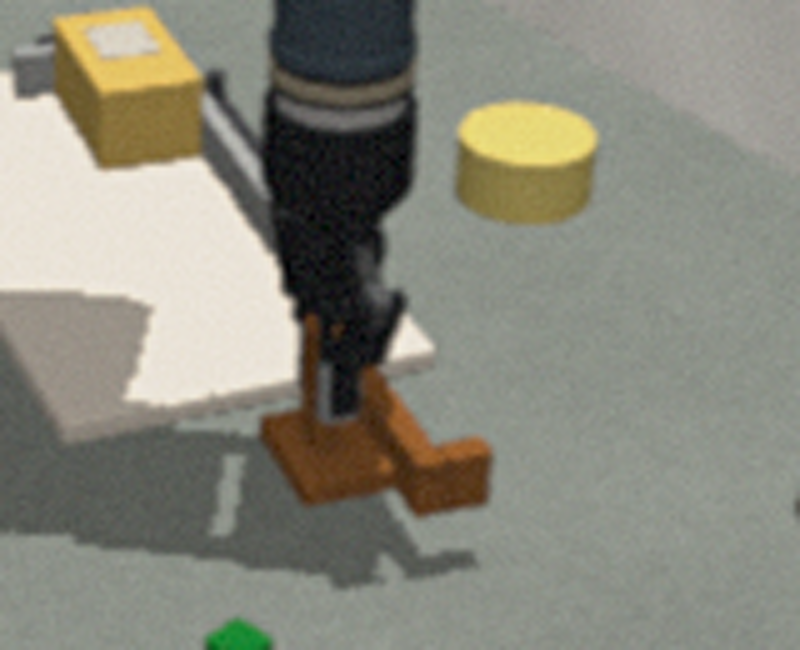

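The stick is over free counter, and the cheese is still home. Lowering gently.

Request:
{"name": "servo_tool", "arguments": {"steps": [[[0, 0, 0], [0, 0, 0.3], -1], [[0, 0, 0], [0, 0, 0.25], -1], [[0, 0, 0], [0, 0, 0.15], -1], [[0, 0, 0], [0, 0, 0.05], -1], [[0, 0, 0], [0, 0, 0], -1]]}}

```text
t: 28.0
position: [0.448, -0.2156, 0.0394]
eef_rot: [-3.14, 0.0, 2.893]
wrist_force: [0.5, -0.2, -2.9]
width: 0.023
```

Request:
{"name": "servo_tool", "arguments": {"steps": [[[0, 0, 0], [0, 0, 0.03], -1], [[0, 0, 0], [0, 0, 0.02], -1], [[0, 0, 0], [0, 0, 0], -1]]}}

```text
t: 28.38
position: [0.4482, -0.2157, 0.0373]
eef_rot: [-3.14, 0.001, 2.893]
wrist_force: [0.1, -0.3, -0.9]
width: 0.0232
```

```bash
python3 -c "
from h import *
togo(.45,-.215,.0372,2.893)"
```

```text
t 28.38 pos [ 0.4482 -0.2157  0.0373] rot [-3.1401e+00  1.0000e-03  2.8927e+00] w 0.0232 f [ 0.1  -0.34 -0.87]
shift units [-0.032  0.022  0.001] turn units [-0.01   0.006 -0.002]
```

Request:
{"name": "servo_tool", "arguments": {"steps": [[[0, 0, 0], [0, 0, 0.01], -1], [[0, 0, 0], [0, 0, 0.01], -1], [[0, 0, 0], [0, 0, 0], -1]]}}

```text
t: 28.75
position: [0.4482, -0.2157, 0.0372]
eef_rot: [-3.14, 0.001, 2.893]
wrist_force: [-0.8, 0.7, 8.4]
width: 0.0232
```

```bash
python3 -c "
from h import *
togo(.45,-.215,.0372,2.893)"
```

```text
t 28.75 pos [ 0.4482 -0.2157  0.0372] rot [-3.1399e+00  1.4000e-03  2.8928e+00] w 0.0232 f [-0.75  0.7   8.39]
shift units [-0.031  0.022 -0.   ] turn units [-0.011  0.009 -0.001]
```

The stick is standing on the counter, so I'm releasing it.

Request:
{"name": "servo_tool", "arguments": {"steps": [[[0, 0, 0], [0, 0, -0.01], -0.2], [[0, 0, 0], [0, 0, 0], 0], [[0, 0, 0], [0, 0, 0], 0.4], [[0, 0, 0], [0, 0, 0], 1], [[0, 0, 0], [0, 0, 0], 1]], "squeeze": 20}}

```text
t: 29.38
position: [0.4481, -0.2156, 0.0365]
eef_rot: [-3.14, 0.001, 2.893]
wrist_force: [-0.4, 0.3, -0.3]
width: 0.0852
```

Request:
{"name": "servo_tool", "arguments": {"steps": [[[0, 0, 0], [0, 0, 0], 1], [[0, 0, 0], [0, 0, 0], 1], [[0, 0, 0], [0, 0, -0.2], 1], [[0, 0, 0], [0, 0, -0.4], 1], [[0, 0, 0], [0, 0, -0.6], 1]]}}

```text
t: 30.0
position: [0.4476, -0.2152, 0.0972]
eef_rot: [-3.141, -0.001, 2.893]
wrist_force: [0.3, -0.5, -0.3]
width: 0.0856
```

Request:
{"name": "servo_tool", "arguments": {"steps": [[[0, 0, 0], [0, 0, -0.8], 1], [[0, 0, 0], [0, 0, -0.8], 1], [[0, 0, 0], [0, 0, -0.6], 1], [[0, 0, 0], [0, 0, 0], 1], [[0, 0, 0], [0, 0, 0], 1]]}}

```text
t: 30.62
position: [0.4475, -0.2149, 0.2064]
eef_rot: [-3.141, -0.0, 2.893]
wrist_force: [0.7, -0.1, -0.7]
width: 0.0855
```

```bash
python3 -c "
from h import *
togo(.45,-.215,.0372,2.893)
snap('side','side19');crop('side19',200,150,160,130,5,'c27')
snap('top','top19');crop('top19',125,140,165,110,4.8,'c28')"
```

```text
t 30.62 pos [ 0.4475 -0.2149  0.2064] rot [-3.1406e+00 -2.0000e-04  2.8928e+00] w 0.0855 f [ 0.67 -0.14 -0.73]
shift units [-0.05   0.014  3.383] turn units [-0.007 -0.001 -0.001]
```

View pics/c27.png

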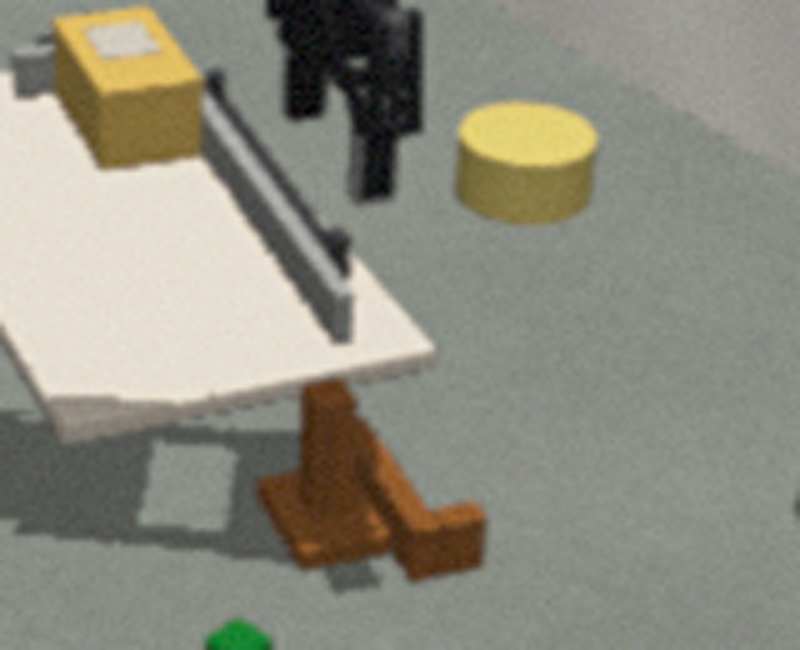

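View pics/c28.png

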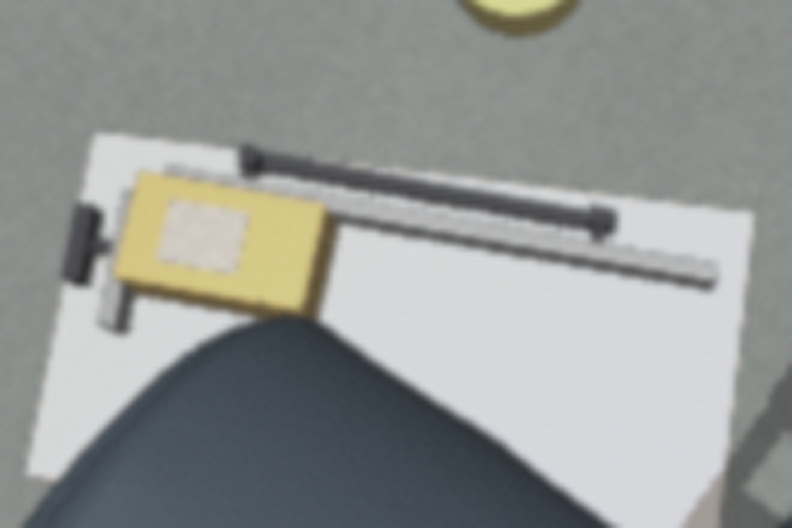

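View pics/top19.png

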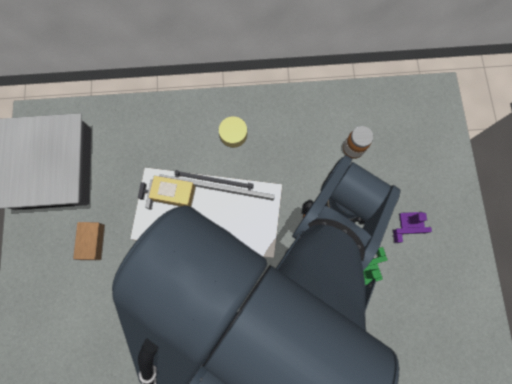

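The side crop shows the stick standing upright (handle top at (327,385), foot flat) off the board. The top crop shows the cheese tight to the stop at its left end and to the fence along its upper side. The jar (357,142), wheel (232,130), carton (88,240), purple stick and green stick are where they were.

Run:
```python
from fit import *
t=load('top19'); s=load('side19')
R=lambda a:np.array([[np.cos(a),-np.sin(a)],[np.sin(a),np.cos(a)]])
CL=[(.035,.06,.06),(.035,-.06,.06),(-.035,-.06,.06),(-.035,.06,.06)]
o=[(t,u,l) for u,l in zip(px(125,140,4.8,[(138,172),(331,207),(306,308),(118,277)]),CL)]
ch,r=fit(o,.015,[.5,.2,-.2]); b=np.array([.5377,.1116]);print('cheese in board',R(-.193).T@(ch[:2]-b),ch[2]+.193,r.tolist())
print(bot.state()['wrist_force'], bot.state()['t'])
print(bot.hand_in())
```

```text
cheese in board [0.02378943 0.10576771] -0.04851452541611875 [[0.64, -0.31], [-0.14, -0.99], [0.15, 0.8], [-0.64, 0.46]]
[ 0.46761959  0.77556105 -0.36640162] 30.725
the job is handed in; nothing more can be done
None
```

I handed the job in at about 31 s, with the cheese home against the fence and the stop, and the stick standing upright on the counter short of the board.

**What I did:** I gripped the brown stick and pressed the cheese flat on the fence. I fed it about 200 mm along the fence to the end stop, then eased off both jaws together. I left the other sticks alone.

**Forces, from noisy wrist readings:**
- **Fence:** it carried about 5–7 N during the feed. One 4.2 N reading came as the cheese met the stop, and I topped it up at once.
- **Stop:** I put the push at about 6–7 N, held for about 1 s. That figure is my estimate, from about 9.5 N at the wrist less about 3 N of feed friction.

**Last checks:**
- **Cheese position:** the final top view puts its centre at board x 24 and y 106 mm, turned 0.049 rad to the fence side. This agrees with the fence's line in the first picture, about 0.055 rad. The y value falls 1–2 mm short of the 107–110 mm band. I put that down to the picture's error of about 2 mm, because no gap shows at the stop, but I could not confirm it.
- **Stick and other goods:** the stick stands flat and off the board. The jar, wheel, carton and the green and purple sticks show in the same places as at the start. The green stick was partly hidden by the arm in the last top view.

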